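Hang the draining hanger and load the cheeses

TASK

First hang the steel draining hanger on the slotted upright: push its two hook tabs into the two highest slots and press it down until the hooks are fully engaged and it hangs level. Then take every small pear-shaped cheese from the slatted board and lower it gently, without dropping or pressing it, into a pocket of its own in the hung hanger, standing upright on the pocket's floor with its knob up. Leave the cheese wheel, the salt jar and the brush where they are.

Things in the scene. Friction and masses are not known exactly. Their poses are not given: they have to be found in the camera images.
- upright: fixed steel slotted upright, 220 mm tall, 60 mm wide, on an 8 mm foot plate. Origin: on the table, mid slotted front face; x points into the face, roughly away from the robot, z up. Front plate 5 mm thick, hollow behind. Three slots on the centre line, each 16 mm wide, 34 mm high, bottom edges 55, 105 and 155 mm above the table. Foot reaches 10 mm in front of the face
- top_slot (a point): middle of the bottom edge of the highest slot, in the front face of the upright (155 mm above the table); axes as the upright's
- hanger: loose steel draining hanger, about 0.6 kg, first standing on the table: box 252 (x) x 178 (y) x 84 mm high with 3 x 2 deep open pockets. Origin: centre of the underside; x points to the back plate with the hook tabs, z up. Back plate 60 wide, 118 high, outer face at x = 131 mm. A 12 mm web runs along x at y = 0. Hung, its underside is 60 mm above the table and the back plate touches the upright
- hanger_grip (a point): on the hanger: centre of the grip plate that stands on the web above the middle, to lift it by: 12 mm thick (y), 50 mm long (x), from 84 to 122 mm above the underside; this point is 106 mm above the hanger's origin
- hanger_hook (a point): on the hanger (x 131, y 0, z 95 mm): underside of the upper tab's neck at the back plate's outer face; meets top_slot when hung. Two tabs, 8 mm wide, the other 50 mm lower: neck 12 mm high reaching 13 mm out, tongue hanging 10 mm below it, 7 to 13 mm out. So it enters the slots with this point 10 to 22 mm above top_slot (16 is central), then goes down until the necks rest on the slot edges
- pocket1 (a point): on the hanger: centre of the inner floor of one pocket (x 83, y 46, z 4 mm from the hanger's origin). Pocket 80 x 80 mm inside, 80 mm deep; outer walls and cross walls 3 mm thick
- pocket2 (a point): on the hanger: centre of the inner floor of one pocket (x 83, y -46, z 4 mm from the hanger's origin). Pocket 80 x 80 mm inside, 80 mm deep; outer walls and cross walls 3 mm thick
- pocket3 (a point): on the hanger: centre of the inner floor of one pocket (x 0, y 46, z 4 mm from the hanger's origin). Pocket 80 x 80 mm inside, 80 mm deep; outer walls and cross walls 3 mm thick
- pocket4 (a point): on the hanger: centre of the inner floor of one pocket (x 0, y -46, z 4 mm from the hanger's origin). Pocket 80 x 80 mm inside, 80 mm deep; outer walls and cross walls 3 mm thick
- pocket5 (a point): on the hanger: centre of the inner floor of one pocket (x -83, y 46, z 4 mm from the hanger's origin). Pocket 80 x 80 mm inside, 80 mm deep; outer walls and cross walls 3 mm thick
- pocket6 (a point): on the hanger: centre of the inner floor of one pocket (x -83, y -46, z 4 mm from the hanger's origin). Pocket 80 x 80 mm inside, 80 mm deep; outer walls and cross walls 3 mm thick
- board: fixed slatted wooden board, 300 (x) x 250 (y) mm, top 20 mm above the table, on which the cheeses stand; it may be left or right of the robot. Origin: centre of the underside
- cheese1: pear-shaped cream-coloured cheese, 110 mm tall, about 220 g with the weight low, upright on a flat foot 60 mm across: round body up to 66 mm across (16 mm up), narrowing from 40 mm up to a neck, topped by a round knob 30 mm across from 75 to 109 mm above the foot, to pick it up by. Origin: centre of the underside; z up through the knob. May be absent (None)
- cheese2: pear-shaped cream-coloured cheese, 110 mm tall, about 220 g with the weight low, upright on a flat foot 60 mm across: round body up to 66 mm across (16 mm up), narrowing from 40 mm up to a neck, topped by a round knob 30 mm across from 75 to 109 mm above the foot, to pick it up by. Origin: centre of the underside; z up through the knob. May be absent (None)
- cheese3: pear-shaped cream-coloured cheese, 110 mm tall, about 220 g with the weight low, upright on a flat foot 60 mm across: round body up to 66 mm across (16 mm up), narrowing from 40 mm up to a neck, topped by a round knob 30 mm across from 75 to 109 mm above the foot, to pick it up by. Origin: centre of the underside; z up through the knob. May be absent (None)
- cheese4: pear-shaped cream-coloured cheese, 110 mm tall, about 220 g with the weight low, upright on a flat foot 60 mm across: round body up to 66 mm across (16 mm up), narrowing from 40 mm up to a neck, topped by a round knob 30 mm across from 75 to 109 mm above the foot, to pick it up by. Origin: centre of the underside; z up through the knob. May be absent (None)
- cheese5: pear-shaped cream-coloured cheese, 110 mm tall, about 220 g with the weight low, upright on a flat foot 60 mm across: round body up to 66 mm across (16 mm up), narrowing from 40 mm up to a neck, topped by a round knob 30 mm across from 75 to 109 mm above the foot, to pick it up by. Origin: centre of the underside; z up through the knob. May be absent (None)
- cheese6: pear-shaped cream-coloured cheese, 110 mm tall, about 220 g with the weight low, upright on a flat foot 60 mm across: round body up to 66 mm across (16 mm up), narrowing from 40 mm up to a neck, topped by a round knob 30 mm across from 75 to 109 mm above the foot, to pick it up by. Origin: centre of the underside; z up through the knob. May be absent (None)
- wheel: bystander: round cheese wheel, 140 mm across, 60 mm high; origin at the centre of its underside
- salt_jar: bystander: white jar, 80 mm across, 120 mm high; origin at the centre of its underside
- brush: bystander: brush 200 mm long, lying on the table
Mind the look-alikes: they are no part of the job. Leave any pink or purple look-alike of the cheese4 alone.

How it is judged:
By the outcome, as a careful person would: the job done as asked, in the order asked, and still so for the second after the job is handed in, with the robot touching nothing.
Of cheese1, cheese2, cheese3, cheese4, cheese5, cheese6 only 4 to 6 are there at a start; the rules pass over those that are not, and their reading is None.
At some moment in a run one of cheese1, cheese2, cheese3, cheese4, cheese5, cheese6 may be knocked a few centimetres aside while the robot is not near it.
It also fails if it takes over 210 s, if anything falls off the work surface, if the arm or the gripper's body presses on something with over 40 N, if the wrist force passes 120 N, or if a joint passes its speed limit or range.

ROBOT

A 6-joint arm with a two-finger parallel gripper is mounted at the origin on the work surface. World frame = base frame: x ahead of the robot, y to its left, z up, the work surface at z = 0. Lengths are in m, angles in rad, forces in N, time in s.
With the tool pointing down it reaches from about 0.375 to 0.75 m from the base axis. Payload 9 kg.
Tool frame: the origin (TCP) lies on the centre line of the jaws, within the pads' length; the fingertips stand 22 mm ahead of it and the grasp point (between the pads) lies 3 mm ahead of it (robot.tip_reach is the distance from the TCP to the fingertips, in m); z points along the fingers, y is the direction in which the jaws open and shut (so a half turn about z gives the same grasp; the last joint's range is limited). The gripper opens to 85 mm and grips with 20 to 120 N. Pads are 22 mm wide; open, the fingers measure 114 mm over their backs; the gripper's body (76 mm by 85 mm) begins 54 mm behind the grasp point. The pads swing forward as they close: fully open they stand 13 mm farther back than shut.
Start: joints at [-1.45, 0.104, 0.097, 1.564, 0, 1.353], TCP at [0.199, -0.566, 0.253] pointing down, gripper open.
Joint ranges: [-2.99, 2.99], [-0.84, 1.86], [-1.1, 1.16], [-1.84, 2.11], [-1.51, 1.56], [-3.14, 3.14]. Speed limits (rad/s): [2.22, 2.22, 2.57, 3.14, 3.14, 3.14].

INTERFACE

Orientations are given as a rotation vector (axis times angle).
In Python, from station import robot gives the robot as it stands.
- The arm moves only by the shell command python3 -m pendant 'ROWS'. ROWS is a JSON object of lists of equal length, an entry for each row: "xyz": the shift along the tool's x, y, z in cm, a list of three; "twist": the turn, a rotation vector about the tool's x, y, z in rad, a list of three; "gripper": the closure, from 0 (fully open) to 1 (shut). A call has 1 to 12 rows; each row shifts and turns the commanded pose from where the row before left it, along the tool's axes as they then stand; what a row does not reach is not made up. A row lasts 1/10 s, in which the tool goes at most 50 mm and 8.59 degrees, less where a joint would pass 70% of its speed; a pose out of reach is approached as far as the arm can. A call with a gripper value outside its range is refused whole. The fingers move at their own pace and stop on an object; the grip force is fixed at half the most. Time passes only in rows, so rows that do not move let the fingers close. It gives the time, the measured TCP pose, the force and the opening at its end, in the units of the state.
- robot.observe(): the state, without advancing time (a new reading comes with each control period).
- robot.get_image(name): name is "side" or "top"; returns (picture, depth): 384x512x3 uint8, red, green, blue; 384x512 float32, m along the optical axis (not along the pixel's ray), 0 where there is no reading.
- robot.get_calibration(name): a dict with "fov_y" (degrees; the focal length in pixels is half the picture's height over the tangent of half this angle, whatever the lens; pixels are square), "cx", "cy" (the principal point, pixels), "camera_from_world" (4x4, takes a point from world to camera coordinates). Camera axes: x right, y down, z forward; pixel columns grow to the right and rows downward; lengths in m; the calibration is good to about 2 mm. A picture is of the moment at which its call begins. get_calibration takes no time and is no camera call.
- robot.close_job(): hands the job in, once; it reports no verdict.
Trained networks look in the newest picture that a camera, given by its name, has taken for a name from the list of things; names that differ only in an ending like _2 or _b are one class to them, and where a whole thing is asked for, a point or a joint stands for the part that bears it (a point fixed in the world has none). Each returns a list of dicts, best first, with "p" (0 to 1); they miss things now and then, are a little off and sometimes report something else, mostly with a low value. They report only what shows in the picture. A call takes as long as a camera call. They do not tell look-alikes from the thing itself.
- robot.look_for(name, camera): "box" ([centre column, centre row, width, height] in pixels, round what is visible of it).
The state is a dict: "time_s": time; "joint_positions": joint angles; "dq": joint speeds; "joint_torque": joint torques, N m; "position": TCP position; "tcp_rot": TCP orientation; "wrist_force": force on the tool from outside, world axes, zero at the start; "ft_torque": the same for the moment, N m; "width": opening from 0.0 (shut) to 1.0 (fully open).
Only numpy, scipy, OpenCV 4.12 (cv2) and the standard library are available. Lean on these libraries where they do the work, as an engineer would, in place of code of your own. Each camera call takes 0.05 s, during which the arm holds its last target.

## Working session

There is one attempt and no reset: what is moved stays moved. The work goes in short steps, Python scripts to look and compute and a shell command to move; the robot and the scene stay as the last step left them, time stands still between calls to the robot, and variables do not carry over. Pictures are saved under pics/ and viewed, and the job is handed in when it is done.

```bash
ls; mkdir -p pics; python3 - <<'E'
from station import robot
import cv2,numpy as np
print(robot.observe())
for c in ("side","top"):
    im,d=robot.get_image(c); k=robot.get_calibration(c); print(c,k)
    cv2.imwrite(f"pics/{c}0.png",cv2.resize(im[:,:,::-1],(768,576),interpolation=cv2.INTER_CUBIC))
    np.savez(f"{c}0.npz",im=im,d=d)
E
```

```text
pics
{'time_s': 0.0, 'joint_positions': array([-1.44966476e+00,  1.04676324e-01,  9.64842060e-02,  1.56388195e+00,
        8.27049075e-08,  1.35310977e+00]), 'dq': array([ 0.00026699,  0.00014848, -0.00140976,  0.00096954, -0.00159457,
        0.00174352]), 'joint_torque': array([ 1.17934665e-03, -5.56928551e+01,  5.03650153e+01,  1.68560911e-02,
       -1.12171917e-04, -1.97335004e-05]), 'position': array([ 0.1994043 , -0.5655881 ,  0.25254397]), 'tcp_rot': array([-3.09536143e+00, -5.29457021e-01, -9.69492544e-05]), 'wrist_force': array([0.81126065, 0.1030919 , 0.32949198]), 'ft_torque': array([0.00569548, 0.00657575, 0.06682454]), 'width': 1.0029865848190627}
side {'fov_y': 47.636928726169536, 'cx': 260.4878409644562, 'cy': 193.10843123490815, 'camera_from_world': array([[-0.94399933, -0.32981198,  0.00945099,  0.40151124],
       [-0.26377712,  0.73716535, -0.62210037,  0.28847855],
       [ 0.19820922, -0.58975529, -0.78288045,  1.51608983],
       [ 0.        ,  0.        ,  0.        ,  1.        ]])}
top {'fov_y': 43.866867607996014, 'cx': 256.36856525502054, 'cy': 189.3423196738664, 'camera_from_world': array([[-0.02276541, -0.99972577, -0.00548833, -0.08543005],
       [-0.99599352,  0.02315461, -0.08637573,  0.51178794],
       [ 0.08647913,  0.00349997, -0.99624751,  1.45848942],
       [ 0.        ,  0.        ,  0.        ,  1.        ]])}
```

View pics/side0.png

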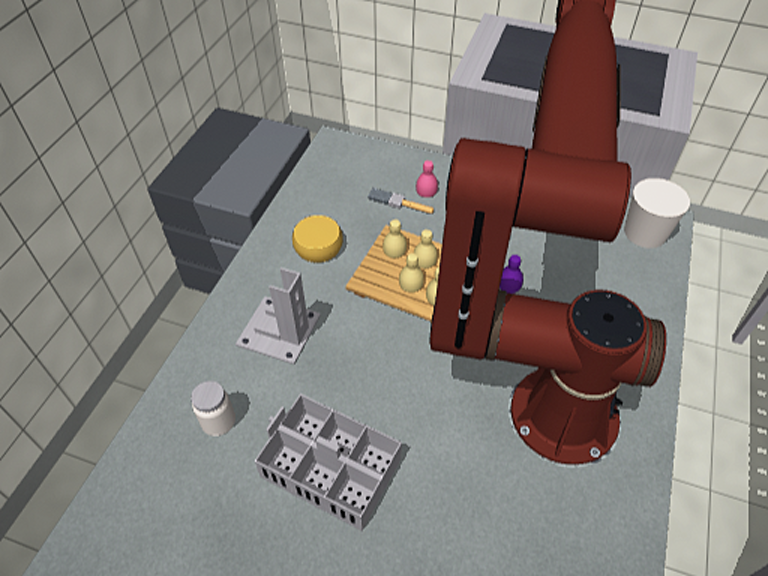

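View pics/top0.png

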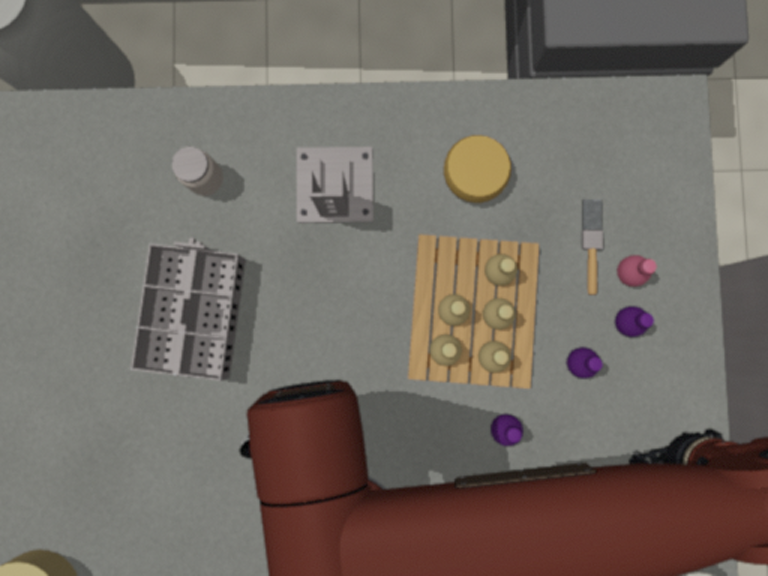

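The top view shows five cream cheeses on the board, at 768-scale pixels (501,268), (453,308), (499,312), (446,349) and (494,356). The pink and purple look-alikes stand off the board. The hanger is on the left at (187,310), with its back plate facing the upright side (away from the robot). The upright is at (333,185).

```bash
cat > h.py <<'E'
import numpy as np, cv2
from station import robot
def K(c):
    k=robot.get_calibration(c); f=192/np.tan(np.radians(k["fov_y"]/2)); return f,k["cx"],k["cy"],np.array(k["camera_from_world"])
def cloud(c,d):
    f,cx,cy,T=K(c); v,u=np.mgrid[0:384,0:512]
    P=np.stack([(u-cx)/f*d,(v-cy)/f*d,d],-1)
    W=(P-T[:3,3])@T[:3,:3]   # R^T (p-t)
    W[d<=0]=np.nan
    return W
def proj(c,p):
    f,cx,cy,T=K(c); q=np.asarray(p)@T[:3,:3].T+T[:3,3]
    return np.stack([f*q[...,0]/q[...,2]+cx,f*q[...,1]/q[...,2]+cy],-1)
def rot2(a): return np.array([[np.cos(a),-np.sin(a)],[np.sin(a),np.cos(a)]])
E
python3 - <<'E'
from h import *
W={}
for c in("side","top"):
    z=np.load(c+"0.npz"); W[c]=cloud(c,z["d"])
# height maps
for c in W:
    P=W[c].reshape(-1,3); P=P[np.isfinite(P).all(1)]
    print(c, "table z", np.median(P[(abs(P[:,2])<.02)][:,2]))
# regions via top pixels (768 scale ->/1.5)
def reg(c,u0,u1,v0,v1):
    return W[c][int(v0/1.5):int(v1/1.5),int(u0/1.5):int(u1/1.5)].reshape(-1,3)
H=reg("top",125,250,235,390)
for lo,hi in((.07,.09),(.09,.11),(.11,.13)):
    m=(H[:,2]>lo)&(H[:,2]<hi); q=H[m][:,:2]
    r=cv2.minAreaRect(q.astype(np.float32)*1000) if len(q)>4 else None
    print("hanger",lo,m.sum(),q.mean(0),r)
U=reg("top",295,375,145,225)
for lo,hi in((0.004,.02),(.02,.1),(.1,.2),(.2,.23)):
    m=(U[:,2]>lo)&(U[:,2]<hi); q=U[m][:,:2]
    print("upr",lo,m.sum(),q.mean(0) if m.any() else 0,cv2.minAreaRect(q.astype(np.float32)*1000) if m.sum()>4 else 0)
for n,(u,v) in dict(a=(501,268),b=(453,308),c=(499,312),d=(446,349),e=(494,356)).items():
    C=reg("top",u-20,u+25,v-22,v+20); m=(C[:,2]>.1+.005)
    q=C[m]; print(n,m.sum(),q[:,:2].mean(0),q[:,2].max(), (q[:,:2].max(0)+q[:,:2].min(0))/2)
E
```

```text
side table z -0.0005410948313526179
top table z 0.0009915315489285432
hanger 0.07 1061 [0.4609919  0.30163609] ((466.784912109375, 300.18927001953125), (181.5358428955078, 265.07720947265625), 81.84881591796875)
hanger 0.09 89 [0.51498491 0.29069835] ((465.64752197265625, 298.30694580078125), (170.51072692871094, 273.2159729003906), 86.13712310791016)
hanger 0.11 137 [0.4985784  0.29370595] ((518.0339965820312, 280.8717041015625), (164.1401824951172, 57.43906784057617), 0.5312027335166931)
upr 0.004 1913 [0.73233991 0.00202944] ((727.4107666015625, 5.9367523193359375), (169.1964111328125, 171.9813995361328), 88.78630065917969)
upr 0.02 179 [6.83104324e-01 5.04704465e-04] ((713.9683227539062, 4.356046676635742), (60.445865631103516, 119.8218002319336), 88.90974426269531)
upr 0.1 206 [0.66495588 0.00456656] ((679.1881713867188, 4.383127212524414), (60.31266403198242, 50.539161682128906), 87.74602508544922)
upr 0.2 152 [0.67082836 0.00796125] ((679.3950805664062, 5.136690139770508), (60.545433044433594, 49.50349426269531), 88.91219329833984)
a 98 [ 0.53122429 -0.33328064] 0.13525929436978923 [ 0.53158146 -0.33486597]
b 94 [ 0.45206529 -0.23595276] 0.1330431791345334 [ 0.45260282 -0.23684644]
c 96 [ 0.44237369 -0.32554964] 0.13502699581613611 [ 0.44176305 -0.32643666]
d 96 [ 0.37231955 -0.21649812] 0.13517531146402834 [ 0.37243369 -0.2171218 ]
e 96 [ 0.35635114 -0.31358663] 0.1346502313723825 [ 0.35597496 -0.31403343]
```

```bash
cat >> h.py <<'E'
from scipy.optimize import least_squares, minimize
# hanger solid boxes (x0,x1,y0,y1,z0,z1)
HB=[(-126,126,-89,-86,0,84),(-126,126,86,89,0,84),(-126,-123,-89,89,0,84),(123,126,-89,89,0,84),
    (-126,126,-6,6,0,84),(-43,-40,-89,89,0,84),(40,43,-89,89,0,84),(-126,126,-89,89,0,4),
    (-25,25,-6,6,84,122),(126,131,-30,30,0,118),(131,144,-4,4,95,107),(131,144,-4,4,45,57)]
HB=np.array(HB,float)/1000
UB=np.array([(0,5,-30,-8,8,220),(0,5,8,30,8,220),(0,5,-30,30,8,55),(0,5,-30,30,89,105),(0,5,-30,30,139,155),(0,5,-30,30,189,220)],float)/1000
def sdf(p,B):
    c=(B[:,::2]+B[:,1::2])/2; h=(B[:,1::2]-B[:,::2])/2
    q=np.abs(p[:,None]-c)-h
    return (np.linalg.norm(np.maximum(q,0),axis=2)+np.minimum(q.max(2),0)).min(1) if False else np.min(np.abs(np.linalg.norm(np.maximum(q,0),axis=2)+np.minimum(q.max(2),0)),axis=1)
def fit(P,B,x0,z=0.,loss=.002,free_z=False):
    def f(x):
        q=P.copy(); q[:,:2]=(P[:,:2]-x[:2])@rot2(x[2]); q[:,2]-= z+(x[3] if len(x)>3 else 0)
        return sdf(q,B)
    return least_squares(f,x0,loss="soft_l1",f_scale=loss,x_scale=[.01,.01,.05]+([.01] if len(x0)>3 else []),diff_step=1e-3)
def wire(im,c,B,x,col,z=0.,s=1.5):
    E=[(0,1),(0,2),(0,4),(1,3),(1,5),(2,3),(2,6),(3,7),(4,5),(4,6),(5,7),(6,7)]
    for b in B:
        v=np.array([(b[i],b[2+j],b[4+k]) for k in(0,1) for j in(0,1) for i in(0,1)])
        v[:,:2]=v[:,:2]@rot2(x[2]).T+x[:2]; v[:,2]+=z+(x[3] if len(x)>3 else 0)
        p=np.round((proj(c,v)+.5)*s-.5).astype(int)
        for a,bb in E: cv2.line(im,tuple(map(int,p[a])),tuple(map(int,p[bb])),col,1,cv2.LINE_AA)
E
cat > m.py <<'E'
from h import *
W={};I={}
for c in("side","top"):
    z=np.load(c+"0.npz"); W[c]=cloud(c,z["d"]); I[c]=z["im"]
def near(c,xy,r,z0,z1):
    P=W[c].reshape(-1,3); m=(np.hypot(P[:,0]-xy[0],P[:,1]-xy[1])<r)&(P[:,2]>z0)&(P[:,2]<z1); return P[m]
xs={}
for cs in(("top",),("side",),("top","side")):
    P=np.concatenate([near(c,(.46,.30),.2,.012,.14) for c in cs])
    r=fit(P,HB,[.46,.30,-.142]); print("H",cs,len(P),r.x,np.median(r.fun)); h=r.x
    P=np.concatenate([near(c,(.655,.0045),.036,.03,.24) for c in cs])
    # keep only front-plate-ish points
    P=P[(P[:,0]<.664)]
    r=fit(P,UB,[.655,.0045,-.02]); print("U",cs,len(P),r.x,np.median(r.fun)); u=r.x
for c in I:
    im=cv2.resize(I[c][:,:,::-1],(1536,1152),interpolation=cv2.INTER_CUBIC)
    wire(im,c,HB,h,(0,0,255),s=3);wire(im,c,UB,u,(0,255,0),s=3)
    v0,u0=(480,260) if c=="top" else (500,460)
    if c=="top": cv2.imwrite("pics/fit_top.png",im[280:820,240:780])
    else: cv2.imwrite("pics/fit_side.png",im[520:1080,460:840])
E
python3 m.py
```

```text
H ('top',) 2764 [ 0.46011193  0.30048486 -0.14115321] 0.000649148001248892
U ('top',) 321 [ 0.65575033  0.00482898 -0.00978601] 0.0005055316513535579
H ('side',) 3388 [ 0.45921868  0.30217501 -0.13985652] 0.0006305912406879281
U ('side',) 371 [ 0.65504866  0.00848605 -0.02663826] 0.0008348259486795962
H ('top', 'side') 6152 [ 0.45938654  0.30133089 -0.14018702] 0.000822043003703277
U ('top', 'side') 692 [ 0.6554159   0.00741993 -0.01648   ] 0.0007650575754201961
```

View pics/fit_top.png

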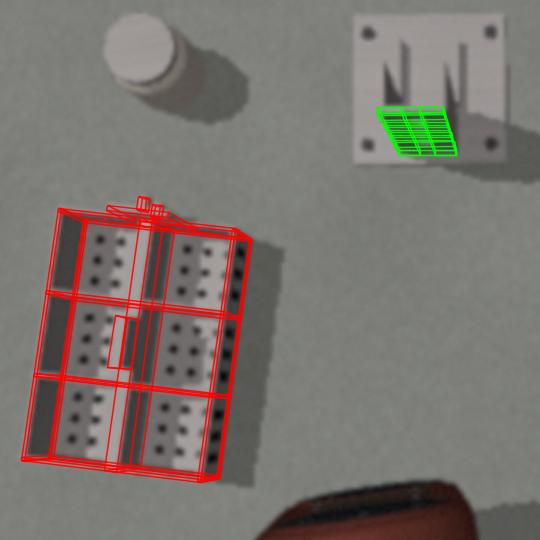

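View pics/fit_side.png

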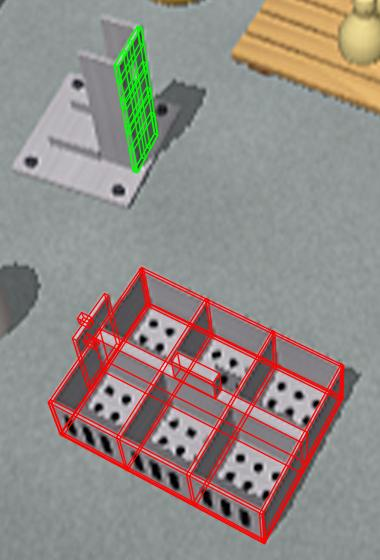

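Both overlays match: the red hanger wireframe sits on the hanger and the green one on the upright's face. I'll write a planner that works out the moves, then approach the grip plate.

```bash
cat > plan.py <<'E'
import sys
from h import *
from scipy.spatial.transform import Rotation as Ro
def down(yaw): return Ro.from_matrix(np.array([[np.cos(yaw),np.sin(yaw),0],[np.sin(yaw),-np.cos(yaw),0],[0,0,-1]]))
def plan(tgt,vmax=.045,wmax=.14,n=None,start=None):
    """tgt x,y,z,yaw(tool x). prints rows"""
    if start is None:
        s=robot.observe(); p=np.array(s["position"]);R=Ro.from_rotvec(s["tcp_rot"])
    else: p,R=start
    Rt=down(tgt[3]); t=np.array(tgt[:3])
    w=(R.inv()*Rt).as_rotvec()
    n=n or int(max(1,np.ceil(np.linalg.norm(t-p)/vmax),np.ceil(np.linalg.norm(w)/wmax)))
    rows=[];tw=[]
    d=(t-p)/n
    for k in range(n):
        Rk=R*Ro.from_rotvec(w*k/n)
        rows.append([round(float(a),2)+0. for a in Rk.inv().apply(d)*100]); tw.append([round(float(a),3)+0. for a in w/n])
    print(n,"rows; total shift cm",np.round((t-p)*100,2),"turn",np.round(w,3))
    for i in range(0,n,12):
        print('"xyz":%s,"twist":%s'%(str(rows[i:i+12]).replace(" ",""),str(tw[i:i+12]).replace(" ","")))
    return t,Rt
def st():
    s=robot.observe(); R=Ro.from_rotvec(s["tcp_rot"]).as_matrix()
    print("t",round(s["time_s"],2),"p",np.round(s["position"],4),"yaw",round(float(np.arctan2(R[1,0],R[0,0])),4),"tz",np.round(R[:,2],3),"F",np.round(s["wrist_force"],1),"w",round(s["width"],3),"q",np.round(s["joint_positions"],2))
E
python3 - <<'E'
from plan import *
print(robot.tip_reach); st()
a=plan([.50,-.10,.30,1.7])
plan([.459,.301,.25,3.0015],start=(a[0],a[1]))
E
```

```text
0.022
t 0.1 p [ 0.1994 -0.5656  0.2526] yaw 0.3388 tz [-0.     0.001 -1.   ] F [-0.8  0.6  0.1] w 1.0 q [-1.45  0.1   0.1   1.56  0.    1.35]
13 rows; total shift cm [30.06 46.56  4.74] turn [-1.000e-03 -1.000e-03 -1.361e+00]
"xyz":[[3.37,-2.61,-0.36],[3.63,-2.24,-0.36],[3.84,-1.85,-0.36],[4.01,-1.44,-0.36],[4.14,-1.01,-0.36],[4.22,-0.57,-0.36],[4.26,-0.13,-0.36],[4.25,0.32,-0.36],[4.2,0.76,-0.36],[4.09,1.19,-0.36],[3.95,1.61,-0.36],[3.76,2.02,-0.36]],"twist":[[0.0,0.0,-0.105],[0.0,0.0,-0.105],[0.0,0.0,-0.105],[0.0,0.0,-0.105],[0.0,0.0,-0.105],[0.0,0.0,-0.105],[0.0,0.0,-0.105],[0.0,0.0,-0.105],[0.0,0.0,-0.105],[0.0,0.0,-0.105],[0.0,0.0,-0.105],[0.0,0.0,-0.105]]
"xyz":[[3.52,2.4,-0.36]],"twist":[[0.0,0.0,-0.105]]
10 rows; total shift cm [-4.1 40.1 -5. ] turn [ 0.     0.    -1.302]
"xyz":[[4.03,0.11,0.5],[3.98,0.63,0.5],[3.87,1.14,0.5],[3.68,1.64,0.5],[3.44,2.1,0.5],[3.14,2.53,0.5],[2.78,2.91,0.5],[2.38,3.25,0.5],[1.94,3.53,0.5],[1.47,3.76,0.5]],"twist":[[0.0,0.0,-0.13],[0.0,0.0,-0.13],[0.0,0.0,-0.13],[0.0,0.0,-0.13],[0.0,0.0,-0.13],[0.0,0.0,-0.13],[0.0,0.0,-0.13],[0.0,0.0,-0.13],[0.0,0.0,-0.13],[0.0,0.0,-0.13]]
```

```bash
python3 -m pendant '{"xyz":[[3.4,-2.6,-0.4],[3.6,-2.2,-0.4],[3.8,-1.9,-0.4],[4,-1.4,-0.4],[4.1,-1,-0.4],[4.2,-0.6,-0.4],[4.3,-0.1,-0.4],[4.3,0.3,-0.4],[4.2,0.8,-0.4],[4.1,1.2,-0.4],[4,1.6,-0.4],[3.8,2,-0.4]],"twist":[[0,0,-0.105],[0,0,-0.105],[0,0,-0.105],[0,0,-0.105],[0,0,-0.105],[0,0,-0.105],[0,0,-0.105],[0,0,-0.105],[0,0,-0.105],[0,0,-0.105],[0,0,-0.105],[0,0,-0.105]],"gripper":[0,0,0,0,0,0,0,0,0,0,0,0]}'
python3 - <<'E'
from plan import *
st(); plan([.459,.301,.25,3.0015])
E
```

```text
time_s: 1.3
position: [0.4769, -0.1334, 0.3012]
tcp_rot: [-2.185, -2.257, 0.0]
wrist_force: [-0.1, -2.2, 0.1]
width: 1.003
t 1.3 p [ 0.4769 -0.1334  0.3012] yaw 1.6031 tz [-0. -0. -1.] F [-0.1 -2.2  0.1] w 1.003 q [-0.54 -0.2  -0.11  1.66 -0.    1.  ]
10 rows; total shift cm [-1.79 43.44 -5.12] turn [-0.    -0.    -1.398]
"xyz":[[4.35,-0.04,0.51],[4.31,0.57,0.51],[4.19,1.16,0.51],[3.99,1.74,0.51],[3.71,2.27,0.51],[3.35,2.77,0.51],[2.93,3.21,0.51],[2.46,3.59,0.51],[1.93,3.89,0.51],[1.37,4.13,0.51]],"twist":[[0.0,0.0,-0.14],[0.0,0.0,-0.14],[0.0,0.0,-0.14],[0.0,0.0,-0.14],[0.0,0.0,-0.14],[0.0,0.0,-0.14],[0.0,0.0,-0.14],[0.0,0.0,-0.14],[0.0,0.0,-0.14],[0.0,0.0,-0.14]]
```

```bash
python3 -m pendant '{"xyz":[[4.3,0,0.5],[4.3,0.6,0.5],[4.2,1.2,0.5],[4,1.7,0.5],[3.7,2.3,0.5],[3.4,2.8,0.5],[2.9,3.2,0.5],[2.5,3.6,0.5],[1.9,3.9,0.5],[1.4,4.1,0.5],[0,0,0]],"twist":[[0,0,-0.14],[0,0,-0.14],[0,0,-0.14],[0,0,-0.14],[0,0,-0.14],[0,0,-0.14],[0,0,-0.14],[0,0,-0.14],[0,0,-0.14],[0,0,-0.14],[0,0,0]],"gripper":[0,0,0,0,0,0,0,0,0,0,0]}'
python3 - <<'E'
from plan import *
st(); plan([.4594,.3013,.112,3.0015])
for c in ("side","top"):
    im,d=robot.get_image(c); np.savez(f"{c}0.npz",im=im,d=d)
    cv2.imwrite(f"pics/{c}1.png",cv2.resize(im[:,:,::-1],(768,576),interpolation=cv2.INTER_CUBIC))
E
python3 m.py
```

```text
time_s: 2.4
position: [0.4591, 0.3034, 0.2496]
tcp_rot: [-0.209, -3.132, -0.0]
wrist_force: [0.1, -0.7, -0.8]
width: 0.999
t 2.4 p [0.4591 0.3034 0.2496] yaw 3.0081 tz [-0.002  0.    -1.   ] F [ 0.1 -0.7 -0.8] w 0.999 q [ 0.35 -0.05 -0.06  1.56  0.    0.48]
4 rows; total shift cm [  0.03  -0.21 -13.76] turn [-0.    -0.002  0.007]
"xyz":[[-0.02,-0.05,3.44],[-0.02,-0.05,3.44],[-0.02,-0.05,3.44],[-0.02,-0.05,3.44]],"twist":[[0.0,-0.001,0.002],[0.0,-0.001,0.002],[0.0,-0.001,0.002],[0.0,-0.001,0.002]]
H ('top',) 2412 [ 0.46011998  0.30050028 -0.14087735] 0.0006608768556738906
U ('top',) 316 [ 0.65576453  0.00511634 -0.00985973] 0.0005115744254772709
H ('side',) 3209 [ 0.45925377  0.3021557  -0.1393377 ] 0.0006495022387975474
U ('side',) 0 [ 0.655   0.0045 -0.02  ] nan
H ('top', 'side') 5621 [ 0.45940897  0.30132855 -0.1405237 ] 0.0008051964489868852
U ('top', 'side') 316 [ 0.65576453  0.00511634 -0.00985973] 0.0005115744254772709
  return _methods._mean(a, axis=axis, dtype=dtype,
  ret = ret.dtype.type(ret / rcount)
```

View pics/side1.png

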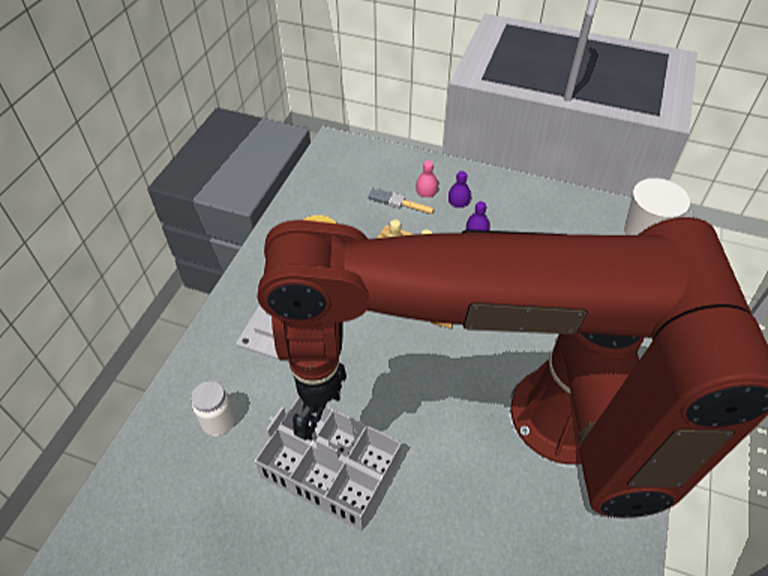

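View pics/top1.png

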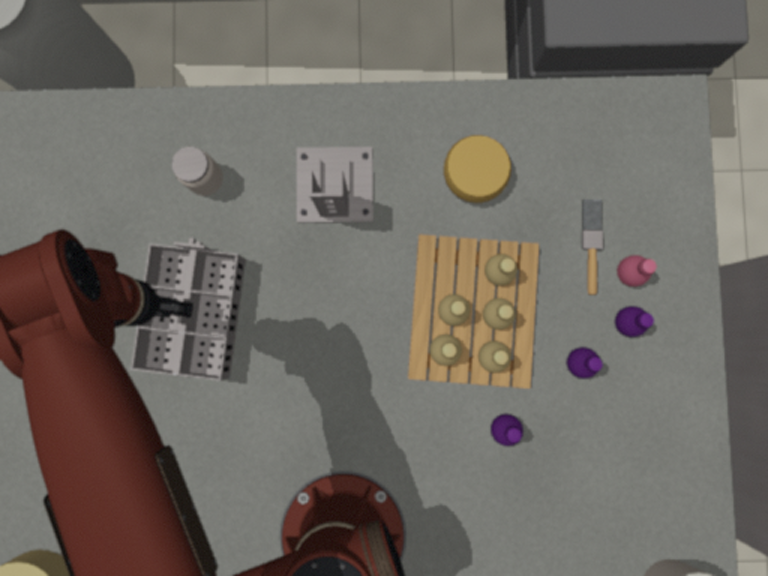

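The gripper is above the grip plate and the jaws open across it. The hanger and cheeses haven't moved. Next I descend and grip.

```bash
python3 -m pendant '{"xyz":[[0,-0.1,3.5],[0,-0.1,3.5],[0,0,3.4],[0,0,2.4],[0,0,1],[0,0,0],[0,0,0],[0,0,0],[0,0,0],[0,0,0],[0,0,0]],"twist":[[0,0,0.003],[0,0,0.003],[0,0,0],[0,0,0],[0,0,0],[0,0,0],[0,0,0],[0,0,0],[0,0,0],[0,0,0],[0,0,0]],"gripper":[0,0,0,0,0,0,1,1,1,1,1]}'
python3 - <<'E'
from plan import *
st()
E
```

```text
time_s: 3.6
position: [0.4608, 0.298, 0.1139]
tcp_rot: [0.233, 3.132, 0.002]
wrist_force: [2.0, 5.2, 1.5]
width: 0.146
t 3.6 p [0.4608 0.298  0.1139] yaw 2.9931 tz [ 0.001  0.001 -1.   ] F [2.  5.2 1.5] w 0.146 q [ 0.34 -0.03 -0.3   1.31  0.    0.48]
```

Gripped: the opening is 0.146, about 12 mm, which matches the plate. Next I lift.

```bash
python3 -m pendant '{"xyz":[[0,0,0],[0,0,-1],[0,0,-2],[0,0,-2.5],[0,0,-2.5],[0,0,-2],[0,0,0],[0,0,0]],"twist":[[0,0,0],[0,0,0],[0,0,0],[0,0,0],[0,0,0],[0,0,0],[0,0,0],[0,0,0]],"gripper":[1,1,1,1,1,1,1,1]}'
python3 - <<'E'
from plan import *
st()
for c in ("side","top"):
    im,d=robot.get_image(c); np.savez(f"{c}1.npz",im=im,d=d)
    cv2.imwrite(f"pics/{c}2.png",cv2.resize(im[:,:,::-1],(768,576),interpolation=cv2.INTER_CUBIC))
    W=cloud(c,d).reshape(-1,3)
    m=(np.hypot(W[:,0]-.46,W[:,1]-.30)<.2)&(W[:,2]>.07)&(W[:,2]<.185)
    r=fit(W[m],HB,[.46,.30,-.14,.1]); print(c,m.sum(),r.x,np.median(r.fun))
st()
E
```

```text
time_s: 4.4
position: [0.4601, 0.2973, 0.2123]
tcp_rot: [-0.234, -3.132, 0.001]
wrist_force: [0.4, 0.5, -7.6]
width: 0.128
t 4.4 p [0.4601 0.2973 0.2123] yaw 2.9927 tz [-0.001 -0.001 -1.   ] F [ 0.4  0.5 -7.6] w 0.128 q [ 0.33 -0.06 -0.14  1.49 -0.    0.48]
side 4814 [ 0.45811134  0.2985763  -0.14601364  0.09950435] 0.0006822450582056327
top 5001 [ 0.45850707  0.29684873 -0.14827074  0.10004913] 0.0007885172336140785
t 4.5 p [0.4596 0.2971 0.2113] yaw 2.9927 tz [-0.003 -0.001 -1.   ] F [-0.  -0.1 -6.9] w 0.132 q [ 0.33 -0.06 -0.14  1.49 -0.    0.48]
```

View pics/side2.png

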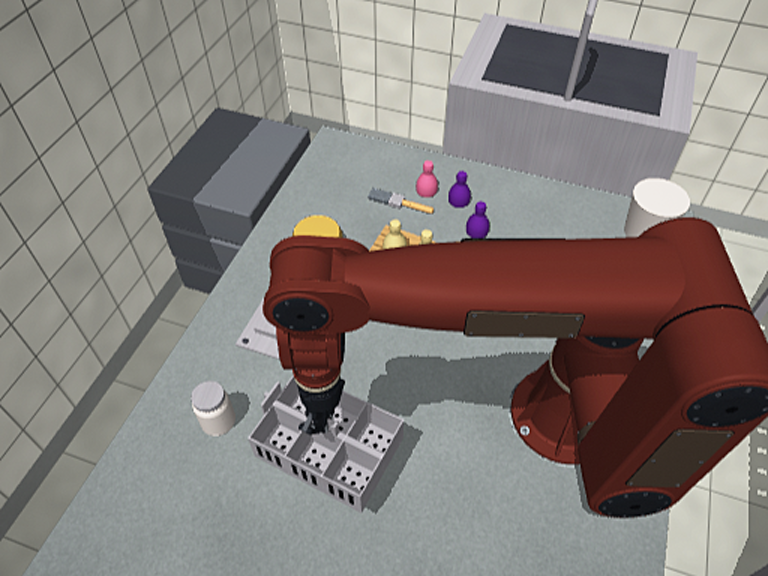

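The hanger is held level with its underside at 100 mm, and the fit agrees with the TCP within about 1.5 mm. Next is the pre-insert position in front of the upright.

```bash
python3 - <<'E'
from plan import *
plan([.456,.008,.2115,3.1236],vmax=.035)
E
```

```text
9 rows; total shift cm [-3.600e-01 -2.891e+01  2.000e-02] turn [-0.001 -0.003 -0.131]
"xyz":[[-0.44,-3.18,0.0],[-0.39,-3.19,0.0],[-0.34,-3.19,0.0],[-0.3,-3.2,0.0],[-0.25,-3.2,0.0],[-0.2,-3.21,0.0],[-0.16,-3.21,0.0],[-0.11,-3.21,0.0],[-0.06,-3.21,0.0]],"twist":[[0.0,0.0,-0.015],[0.0,0.0,-0.015],[0.0,0.0,-0.015],[0.0,0.0,-0.015],[0.0,0.0,-0.015],[0.0,0.0,-0.015],[0.0,0.0,-0.015],[0.0,0.0,-0.015],[0.0,0.0,-0.015]]
```

```bash
python3 -m pendant '{"xyz":[[-0.2,-1.5,0],[-0.4,-3,0],[-0.4,-3.3,0],[-0.3,-3.4,0],[-0.3,-3.4,0],[-0.2,-3.4,0],[-0.2,-3.4,0],[-0.1,-3.4,0],[-0.1,-2.6,0],[0,-1.5,0],[0,0,0],[0,0,0]],"twist":[[0,0,-0.01],[0,0,-0.015],[0,0,-0.015],[0,0,-0.015],[0,0,-0.015],[0,0,-0.015],[0,0,-0.015],[0,0,-0.015],[0,0,-0.01],[0,0,-0.006],[0,0,0],[0,0,0]],"gripper":[1,1,1,1,1,1,1,1,1,1,1,1]}'
cat > look.py <<'E'
import sys
from plan import *
tag=sys.argv[1]; hx=eval(sys.argv[2])  # initial hanger guess x,y,yaw,z
st()
I={};W={}
for c in ("side","top"):
    im,d=robot.get_image(c); I[c]=im; W[c]=cloud(c,d).reshape(-1,3); np.savez(f"{c}_{tag}.npz",im=im,d=d)
    cv2.imwrite(f"pics/{c}_{tag}.png",cv2.resize(im[:,:,::-1],(768,576),interpolation=cv2.INTER_CUBIC))
    P=W[c]; r0=rot2(hx[2]); q=(P[:,:2]-hx[:2])@r0
    m=(abs(q[:,0])<.15)&(abs(q[:,1])<.1)&(P[:,2]>hx[3]-.015)&(P[:,2]<hx[3]+.09+.0)
    m&=~((abs(q[:,0])<.05)&(P[:,2]>hx[3]+.088))
    r=fit(P[m],HB,list(hx)); print(c,"hanger",m.sum(),np.round(r.x,4),np.round(np.median(r.fun),5))
    q=(P[:,:2]-[.655,.0065])@rot2(-.018)
    m=(q[:,0]<.008)&(q[:,0]>-.008)&(abs(q[:,1])<.036)&(P[:,2]>.15)&(P[:,2]<.235)
    if m.sum()>20:
        r=fit(P[m],UB,[.655,.0065,-.018]); print(c,"upright",m.sum(),np.round(r.x,4),np.round(np.median(r.fun),5))
E
python3 look.py a "[.455,.0085,-.018,.1]"
```

```text
time_s: 5.7
position: [0.4567, 0.0075, 0.2122]
tcp_rot: [-0.03, -3.14, -0.001]
wrist_force: [0.8, 0.5, -6.5]
width: 0.128
t 5.7 p [0.4567 0.0075 0.2122] yaw 3.1228 tz [-0.002  0.001 -1.   ] F [ 0.8  0.5 -6.5] w 0.128 q [-0.27 -0.34 -0.39  1.52  0.   -0.25]
side hanger 4009 [ 0.4545  0.0093 -0.0171  0.0991] 0.00083
side upright 164 [ 0.6555  0.0079 -0.0063] 0.00075
top hanger 2525 [ 0.4552  0.0074 -0.0185  0.1009] 0.00087
top upright 154 [ 0.6557  0.0056 -0.0095] 0.00043
```

View pics/side_a.png

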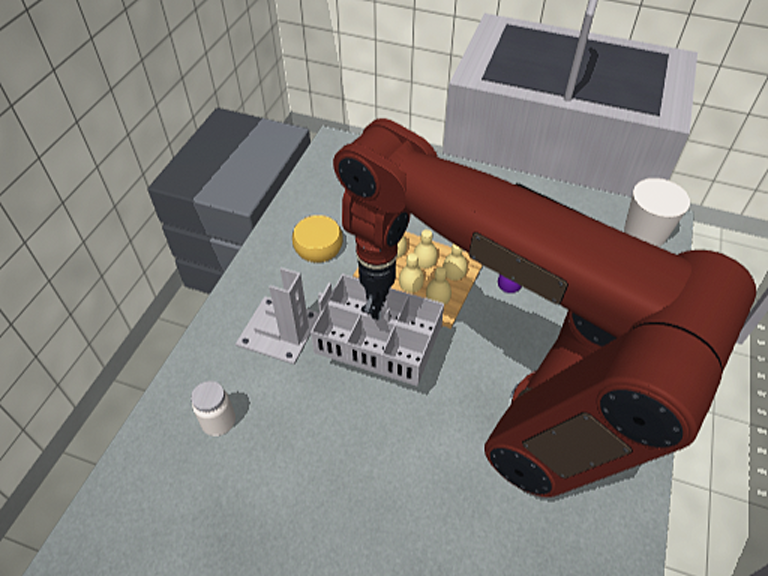

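View pics/top_a.png

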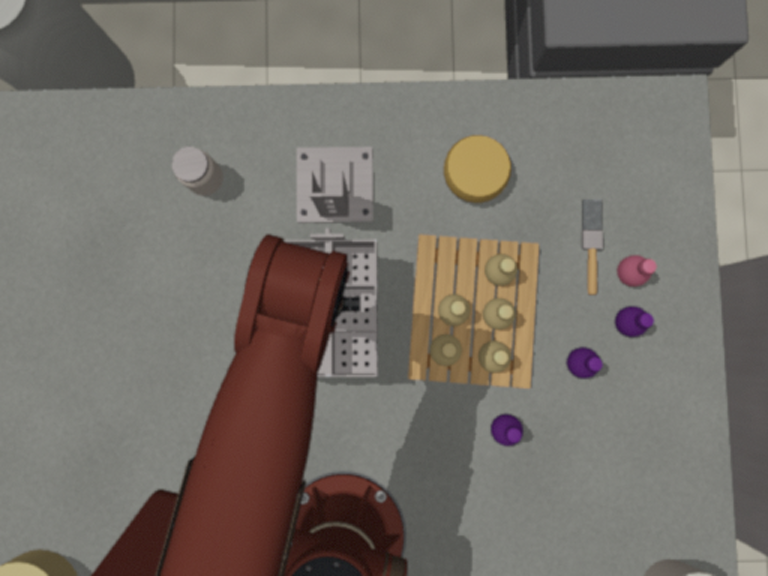

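The hanger lines up with the upright to within about 0.5 mm, and the hook face is about 70 mm from it. Next I lower to the entry height (underside 76 mm) and close most of the gap.

```bash
python3 -m pendant '{"xyz":[[-1,0,0.6],[-1.5,0,0.8],[-1.5,0.05,0.6],[-0.8,0,0.4],[0,0,0],[0,0,0]],"twist":[[0,0,-0.004],[0,0,0],[0,0,0],[0,0,0],[0,0,0],[0,0,0]],"gripper":[1,1,1,1,1,1]}'
python3 look.py b "[.503,.009,-.014,.076]"
python3 - <<'E'
import cv2
im=cv2.imread("pics/side_b.png"); cv2.imwrite("pics/side_b_c.png",cv2.resize(im[230:400,230:450],(770,595),interpolation=cv2.INTER_CUBIC))
E
```

```text
time_s: 6.4
position: [0.5047, 0.0077, 0.1892]
tcp_rot: [-0.021, -3.141, -0.0]
wrist_force: [0.1, 0.5, -5.6]
width: 0.126
t 6.4 p [0.5047 0.0077 0.1892] yaw 3.1285 tz [-0.001  0.    -1.   ] F [ 0.1  0.5 -5.6] w 0.126 q [-0.24 -0.19 -0.31  1.46 -0.   -0.23]
side hanger 3851 [ 0.5026  0.0093 -0.0116  0.0761] 0.00085
side upright 162 [ 0.6553  0.0086 -0.0055] 0.0009
top hanger 2251 [ 0.503   0.0074 -0.0084  0.0781] 0.00091
top upright 155 [ 0.6557  0.0056 -0.0151] 0.00054
```

View pics/side_b_c.png

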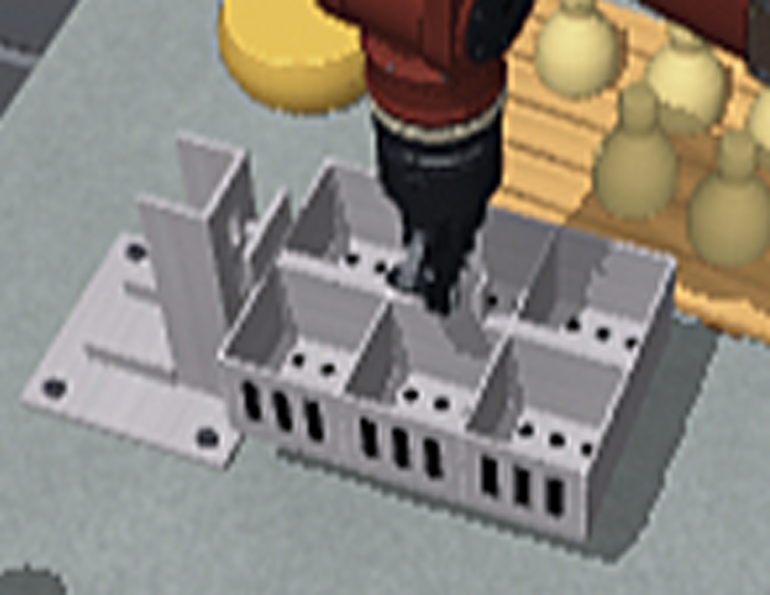

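The tabs are about 9 mm from the face, centred within 0.5 mm. Next I insert slowly and check the force.

```bash
python3 -m pendant '{"xyz":[[-0.5,0,0.15],[-0.5,0,0],[-0.4,0,0],[-0.3,0,0],[-0.1,0,0],[0,0,0]],"twist":[[0,0,0],[0,0,0],[0,0,0],[0,0,0],[0,0,0],[0,0,0]],"gripper":[1,1,1,1,1,1]}'
python3 look.py c "[.521,.009,-.012,.076]"
```

```text
time_s: 7.1
position: [0.5233, 0.007, 0.1877]
tcp_rot: [-0.022, -3.141, 0.0]
wrist_force: [-0.1, 0.2, -6.6]
width: 0.132
t 7.1 p [0.5233 0.007  0.1877] yaw 3.1278 tz [-0. -0. -1.] F [-0.1  0.2 -6.6] w 0.132 q [-0.24 -0.13 -0.26  1.45 -0.   -0.22]
side hanger 3860 [ 0.5214  0.0086 -0.0119  0.0747] 0.00087
side upright 184 [ 0.6504  0.0075 -0.0375] 0.00144
top hanger 2276 [ 0.5218  0.0068 -0.0096  0.0764] 0.00095
top upright 105 [ 0.6558  0.0066 -0.0323] 0.00076
```

There is no contact and the tabs are about 10 mm in. I'll advance until the plate touches the face.

```bash
python3 -m pendant '{"xyz":[[-0.15,0,0],[-0.1,0,0],[-0.05,0,0],[0,0,0]],"twist":[[0,0,0],[0,0,0],[0,0,0],[0,0,0]],"gripper":[1,1,1,1]}'; python3 -m pendant '{"xyz":[[-0.05,0,0],[0,0,0]],"twist":[[0,0,0],[0,0,0]],"gripper":[1,1]}'
```

```text
time_s: 7.6
position: [0.5261, 0.0069, 0.1877]
tcp_rot: [-0.022, -3.141, 0.0]
wrist_force: [-1.3, -0.3, -6.3]
width: 0.131
time_s: 7.8
position: [0.5261, 0.007, 0.1876]
tcp_rot: [-0.022, -3.14, 0.0]
wrist_force: [-5.1, -1.5, -5.5]
width: 0.126
```

The plate is touching the face (Fx −5 N). Pressing down next.

```bash
python3 -m pendant '{"xyz":[[0.03,0,0.4],[0,0,0.4],[0,0,0.4],[0,0,0.2],[0,0,0]],"twist":[[0,0,0],[0,0,0],[0,0,0],[0,0,0],[0,0,0]],"gripper":[1,1,1,1,1]}'; python3 -m pendant '{"xyz":[[0,0,0.1],[0,0,0]],"twist":[[0,0,0],[0,0,0]],"gripper":[1,1]}'
```

```text
time_s: 8.3
position: [0.5261, 0.007, 0.174]
tcp_rot: [-0.022, -3.141, 0.0]
wrist_force: [-6.3, 0.3, -1.0]
width: 0.133
time_s: 8.5
position: [0.5259, 0.007, 0.1736]
tcp_rot: [-0.022, -3.141, 0.0]
wrist_force: [-10.7, 0.2, 3.6]
width: 0.128
```

```bash
python3 -m pendant '{"xyz":[[0.05,0,0.1],[0,0,0.1],[0,0,0]],"twist":[[0,0,0],[0,0,0],[0,0,0]],"gripper":[1,1,1]}';python3 look.py d "[.524,.009,-.012,.06]"
python3 - <<'E'
import cv2
im=cv2.imread("pics/side_d.png"); cv2.imwrite("pics/side_d_c.png",cv2.resize(im[230:400,230:450],(770,595),interpolation=cv2.INTER_CUBIC))
E
```

```text
time_s: 8.8
position: [0.5253, 0.007, 0.1728]
tcp_rot: [-0.021, -3.141, 0.001]
wrist_force: [-16.8, 1.8, 12.6]
width: 0.134
t 8.8 p [0.5253 0.007  0.1728] yaw 3.128 tz [-0.    -0.001 -1.   ] F [-16.8   1.8  12.6] w 0.134 q [-0.24 -0.12 -0.28  1.42 -0.   -0.22]
side hanger 3784 [ 0.5239  0.0088 -0.0118  0.0596] 0.0009
side upright 194 [ 0.6509  0.0083 -0.051 ] 0.00128
top hanger 2213 [ 0.5251  0.0064 -0.0184  0.0615] 0.00097
top upright 118 [ 0.6557  0.0058 -0.0129] 0.00064
```

View pics/side_d_c.png

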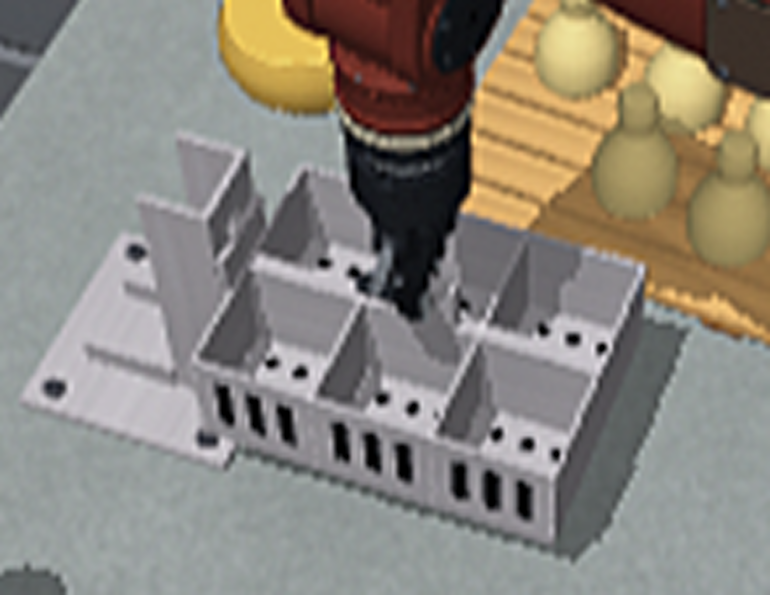

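```bash
python3 -m pendant '{"xyz":[[0.1,0,0],[0,0,0]],"twist":[[0,0,0],[0,0,0]],"gripper":[1,1]}';python3 -m pendant '{"xyz":[[0.05,0,0.1],[0,0,0.1],[0,0,0]],"twist":[[0,0,0],[0,0,0],[0,0,0]],"gripper":[1,1,1]}'
```

```text
time_s: 9.1
position: [0.5252, 0.007, 0.1727]
tcp_rot: [0.021, 3.14, -0.001]
wrist_force: [-10.0, 0.7, 9.4]
width: 0.128
time_s: 9.4
position: [0.5239, 0.007, 0.1708]
tcp_rot: [-0.021, -3.141, 0.001]
wrist_force: [-16.4, 0.5, 13.3]
width: 0.136
```

```bash
python3 look.py e "[.524,.009,-.012,.06]"; cat > pitch.py <<'E'
import sys
from h import *
tag=sys.argv[1]; hx=eval(sys.argv[2])
for c in("side","top"):
    z=np.load(f"{c}_{tag}.npz"); P=cloud(c,z["d"]).reshape(-1,3)
    q=(P[:,:2]-hx[:2])@rot2(hx[2])
    for lab,m in (("rim-all",(P[:,2]>hx[3]+.07)&(P[:,2]<hx[3]+.089)&(abs(q[:,1])<.1)&((abs(q[:,0])>.05)|(abs(q[:,1])>.06))&(abs(q[:,0])<.128)),):
        A=np.c_[q[m],np.ones(m.sum())]; z_=P[m][:,2]
        keep=np.ones(len(z_),bool)
        for _ in range(6):
            s=np.linalg.lstsq(A[keep],z_[keep],rcond=None)[0]; r=z_-A@s; keep=(r>-.002)&(r<.004)
        print(c,lab,m.sum(),keep.sum(),"slopes x,y",np.round(s,4))
E
python3 pitch.py c "[.5216,.0077,-.012,.0755]";python3 pitch.py d "[.5245,.0077,-.012,.0605]";python3 pitch.py e "[.5245,.0077,-.012,.06]"
```

```text
t 9.4 p [0.5239 0.007  0.1708] yaw 3.128 tz [-0.    -0.001 -1.   ] F [-16.4   0.5  13.3] w 0.136 q [-0.24 -0.13 -0.28  1.42 -0.   -0.22]
side hanger 3789 [ 0.5232  0.0086 -0.0113  0.0579] 0.0009
side upright 189 [ 0.6512  0.0083 -0.059 ] 0.00151
top hanger 2210 [ 0.5237  0.0065 -0.0168  0.0592] 0.00106
top upright 141 [ 0.6556  0.006  -0.0197] 0.00076
side rim-all 690 261 slopes x,y [0.0044 0.0007 0.1571]
top rim-all 300 145 slopes x,y [-0.0013  0.0002  0.16  ]
side rim-all 692 289 slopes x,y [0.0031 0.0082 0.1423]
top rim-all 314 137 slopes x,y [ 0.0073 -0.0014  0.1451]
side rim-all 606 232 slopes x,y [ 0.0178 -0.0015  0.1407]
top rim-all 326 156 slopes x,y [0.0227 0.001  0.143 ]
```

The extra press tipped the free end down about 1° because of slack in the tongues. I'll ease the load and level it before releasing.

```bash
python3 -m pendant '{"xyz":[[0,0,-0.2],[-0.1,0,-0.1],[0,0,0]],"twist":[[0,0,0],[0,0,0],[0,0,0]],"gripper":[1,1,1]}';python3 look.py f "[.524,.009,-.012,.06]"; python3 pitch.py f "[.5245,.0077,-.012,.06]"
```

```text
time_s: 9.8
position: [0.5249, 0.007, 0.1722]
tcp_rot: [-0.021, -3.14, 0.001]
wrist_force: [-9.3, 0.8, 1.3]
width: 0.132
t 9.8 p [0.5249 0.007  0.1722] yaw 3.1279 tz [-0.001 -0.    -1.   ] F [-9.3  0.8  1.3] w 0.132 q [-0.24 -0.12 -0.28  1.42 -0.   -0.22]
side hanger 3787 [ 0.5238  0.0087 -0.012   0.0595] 0.00088
side upright 201 [ 0.6513  0.0078 -0.0651] 0.00156
top hanger 2201 [ 0.5246  0.0064 -0.0157  0.0607] 0.00101
top upright 120 [ 0.6555  0.0058 -0.0227] 0.0007
side rim-all 660 267 slopes x,y [0.0158 0.0084 0.1419]
top rim-all 314 152 slopes x,y [ 0.0096 -0.0028  0.1443]
```

```bash
python3 -m pendant '{"xyz":[[0,0,0],[0,0,0],[0,0,0],[0,0,0],[0,0,0],[0,0,-1],[0,0,-3],[0,0,-4],[0,0,-4],[0,0,0]],"twist":[[0,0,0],[0,0,0],[0,0,0],[0,0,0],[0,0,0],[0,0,0],[0,0,0],[0,0,0],[0,0,0],[0,0,0]],"gripper":[0,0,0,0,0,0,0,0,0,0]}';python3 look.py g "[.524,.009,-.012,.06]"; python3 pitch.py g "[.5245,.0077,-.012,.06]"
python3 - <<'E'
import cv2
im=cv2.imread("pics/side_g.png"); cv2.imwrite("pics/side_g_c.png",cv2.resize(im[230:400,230:450],(770,595),interpolation=cv2.INTER_CUBIC))
E
```

```text
time_s: 10.9
position: [0.5273, 0.0065, 0.2985]
tcp_rot: [0.022, 3.133, -0.003]
wrist_force: [0.6, 0.1, -0.1]
width: 1.001
t 10.9 p [0.5273 0.0065 0.2985] yaw 3.1278 tz [ 0.009 -0.002 -1.   ] F [ 0.6  0.1 -0.1] w 1.001 q [-0.24 -0.11 -0.04  1.64 -0.   -0.22]
side hanger 3968 [ 0.5231  0.0088 -0.0126  0.0578] 0.00089
side upright 193 [ 0.6507  0.0074 -0.0421] 0.00143
top hanger 2577 [ 0.5235  0.0064 -0.0161  0.0592] 0.00106
side rim-all 645 235 slopes x,y [0.0239 0.0033 0.1407]
top rim-all 345 188 slopes x,y [ 0.0269 -0.0023  0.143 ]
```

View pics/side_g_c.png

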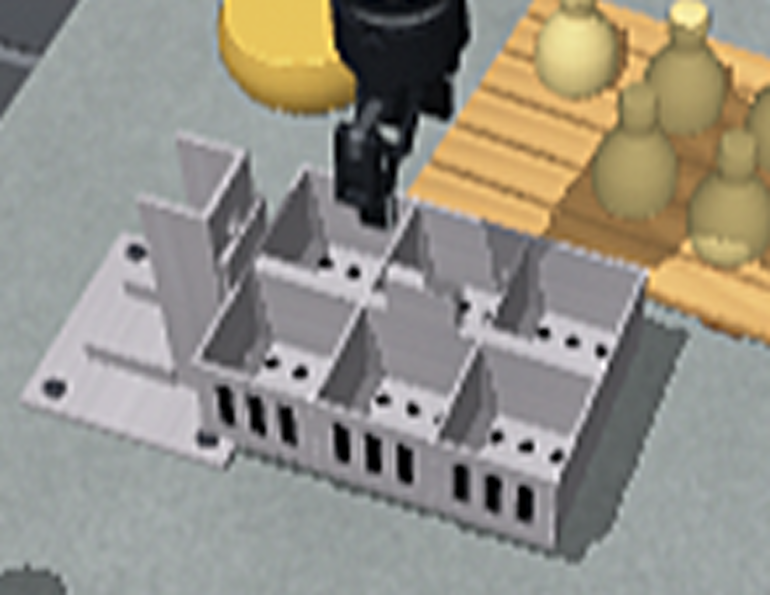

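View pics/top_g.png

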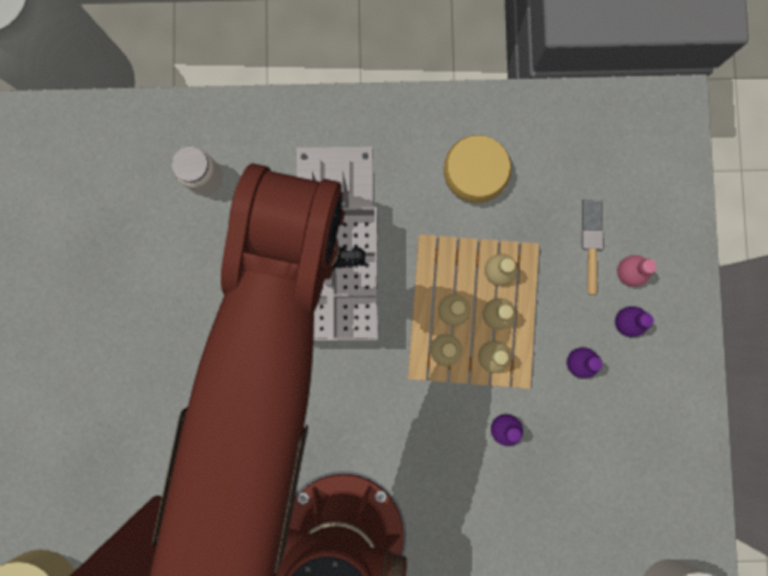

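It's hung, but with a slight droop. I'll fit the pose including pitch to check the hook seating more precisely.

```bash
cat > fit5.py <<'E'
import sys
from h import *
def run(tag,hx):
    out=[]
    for c in("side","top"):
        z=np.load(f"{c}_{tag}.npz"); P=cloud(c,z["d"]).reshape(-1,3)
        q=(P[:,:2]-hx[:2])@rot2(hx[2])
        m=(q[:,0]<.128)&(q[:,0]>-.14)&(abs(q[:,1])<.098)&(P[:,2]>hx[3]-.01)&(P[:,2]<hx[3]+.095)&~((abs(q[:,0])<.06)&(P[:,2]>hx[3]+.08)&(abs(q[:,1])<.06))
        Q=P[m]
        def f(x):
            a=(Q[:,:2]-x[:2])@rot2(x[2]); zz=Q[:,2]-x[3]; b=x[4]  # pitch: local z rises with x by b
            X=a[:,0]*np.cos(b)+zz*np.sin(b); Z=-a[:,0]*np.sin(b)+zz*np.cos(b)
            return sdf(np.c_[X,a[:,1],Z],HB)
        r=least_squares(f,list(hx)+[0.],loss="soft_l1",f_scale=.0015,x_scale=[.01,.01,.05,.01,.05],diff_step=1e-3)
        x=r.x; hk=x[3]+.131*np.sin(x[4])+.095*np.cos(x[4]); hxx=x[0]+(.131*np.cos(x[4])-.095*np.sin(x[4]))
        print(tag,c,m.sum(),np.round(x,4),"hook z",round(hk,4),"x(+yaw0)",round(hxx,4),"res",round(np.median(r.fun),5)); out.append(x)
    return np.mean(out,0)
if __name__=="__main__": run(sys.argv[1],eval(sys.argv[2]))
E
for t in "a [.455,.0085,-.018,.1]" "c [.5216,.0077,-.012,.0755]" "d [.5245,.0077,-.012,.0605]" "f [.5245,.0077,-.012,.06]" "g [.5235,.0077,-.012,.0585]"; do python3 fit5.py $t; done
```

```text
a side 3928 [ 0.4543  0.0093 -0.017   0.0991 -0.0046] hook z 0.1935 x(+yaw0) 0.5858 res 0.00082
a top 2513 [ 0.4551  0.0074 -0.0186  0.1008 -0.0018] hook z 0.1956 x(+yaw0) 0.5862 res 0.00086
c side 3745 [ 0.5213  0.0086 -0.0114  0.0747  0.0006] hook z 0.1697 x(+yaw0) 0.6522 res 0.00086
c top 2223 [ 0.5222  0.0061 -0.0182  0.0765 -0.0008] hook z 0.1714 x(+yaw0) 0.6532 res 0.00093
d side 3683 [ 0.5243  0.0088 -0.0113  0.0597  0.0105] hook z 0.1561 x(+yaw0) 0.6543 res 0.00087
d top 2172 [ 0.5252  0.0064 -0.0163  0.0616  0.0096] hook z 0.1578 x(+yaw0) 0.6553 res 0.00097
f side 3687 [ 0.5242  0.0087 -0.0116  0.0595  0.013 ] hook z 0.1562 x(+yaw0) 0.654 res 0.00086
f top 2158 [ 0.5251  0.0063 -0.0174  0.0611  0.0178] hook z 0.1584 x(+yaw0) 0.6544 res 0.00089
g side 3827 [ 0.5242  0.0088 -0.0122  0.0575  0.0234] hook z 0.1555 x(+yaw0) 0.6529 res 0.00084
g top 2499 [ 0.5252  0.0063 -0.0168  0.0596  0.027 ] hook z 0.1581 x(+yaw0) 0.6536 res 0.00091
```

The hook measures about 1.8 mm above the slot edge, with a 1.4° lean. The tongue is probably friction-locked slightly high. Pressing directly above the hooks, on the back plate's top edge with closed fingers, should seat it without leverage.

```bash
python3 -m pendant '{"xyz":[[-2,0,0],[-4,0,0],[-3.5,0,0],[-1.9,0,0],[0,0,0],[0,0,2],[0,0,2.5],[0,0,2],[0,0,1],[0,0,0]],"twist":[[0,0,0],[0,0,0],[0,0,0],[0,0,0],[0,0,0],[0,0,0],[0,0,0],[0,0,0],[0,0,0],[0,0,0]],"gripper":[1,1,1,1,1,1,1,1,1,1]}';python3 look.py h "[.524,.009,-.012,.0585]"|head -1
python3 - <<'E'
import cv2
im=cv2.imread("pics/side_h.png"); cv2.imwrite("pics/side_h_c.png",cv2.resize(im[200:400,230:450],(660,600),interpolation=cv2.INTER_CUBIC))
E
```

```text
time_s: 12.0
position: [0.6379, 0.0056, 0.2149]
tcp_rot: [-0.022, -3.138, -0.001]
wrist_force: [-0.3, 0.0, -0.0]
width: -0.003
t 12.0 p [0.6379 0.0056 0.2149] yaw 3.1278 tz [-0.003  0.001 -1.   ] F [-0.3  0.  -0. ] w -0.003 q [-0.2   0.22  0.16  1.51 -0.   -0.18]
```

View pics/side_h_c.png

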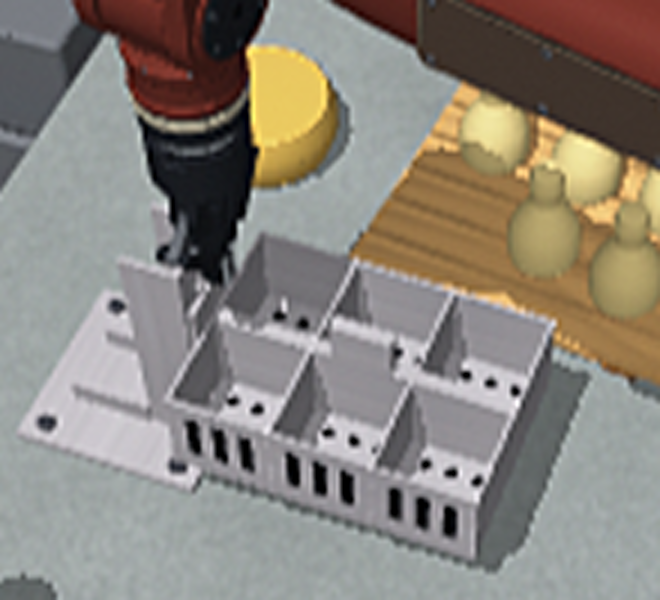

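```bash
python3 -m pendant '{"xyz":[[-0.4,0,0],[0,0,0],[0,0,0.5],[0,0,0.4],[0,0,0.2],[0,0,0]],"twist":[[0,0,0],[0,0,0],[0,0,0],[0,0,0],[0,0,0],[0,0,0]],"gripper":[1,1,1,1,1,1]}';python3 -m pendant '{"xyz":[[0,0,0.1],[0,0,0.1],[0,0,0]],"twist":[[0,0,0],[0,0,0],[0,0,0]],"gripper":[1,1,1]}'
```

```text
time_s: 12.7
position: [0.6431, 0.0054, 0.2051]
tcp_rot: [-0.022, -3.141, -0.0]
wrist_force: [0.8, -1.4, 0.3]
width: 0.003
time_s: 13.0
position: [0.6434, 0.0053, 0.2037]
tcp_rot: [0.022, 3.142, -0.0]
wrist_force: [-0.9, 0.4, 0.6]
width: -0.0
```

```bash
for i in 1 2; do python3 -m pendant '{"xyz":[[0,0,0.1],[0,0,0.1],[0,0,0]],"twist":[[0,0,0],[0,0,0],[0,0,0]],"gripper":[1,1,1]}'; done
```

```text
time_s: 13.3
position: [0.6434, 0.0054, 0.2016]
tcp_rot: [-0.022, -3.141, 0.0]
wrist_force: [0.3, 0.2, 0.6]
width: 0.002
time_s: 13.6
position: [0.6435, 0.0053, 0.2002]
tcp_rot: [0.022, 3.141, -0.0]
wrist_force: [-0.8, -0.9, 2.3]
width: 0.002
```

Contact comes at tip z ≈ 0.178, which is the nominal hung height of the plate top. I'll press a little more to confirm it's seated.

```bash
for i in 1 2; do python3 -m pendant '{"xyz":[[0,0,0.1],[0,0,0.1],[0,0,0]],"twist":[[0,0,0],[0,0,0],[0,0,0]],"gripper":[1,1,1]}'; done
```

```text
time_s: 13.9
position: [0.6436, 0.0053, 0.1998]
tcp_rot: [0.022, 3.14, -0.001]
wrist_force: [-5.9, 0.0, 13.3]
width: 0.003
time_s: 14.2
position: [0.6436, 0.0053, 0.1996]
tcp_rot: [0.022, 3.139, -0.002]
wrist_force: [-11.1, 0.9, 23.4]
width: 0.001
```

It's solid at 23 N with the plate top at 0.1776, so the hooks are seated. The remaining lean is just the tongue's clearance. I'll retract and locate the cheeses.

```bash
python3 -m pendant '{"xyz":[[0,0,-1],[0,0,-3],[0,0,-4.5],[0,0,-3],[3,0,0],[4.5,0,0],[4.5,0,0],[4.5,0,0],[4,0,0],[0,0,0],[0,0,0]],"twist":[[0,0,0],[0,0,0],[0,0,0],[0,0,0],[0,0,0],[0,0,0],[0,0,0],[0,0,0],[0,0,0],[0,0,0],[0,0,0]],"gripper":[0,0,0,0,0,0,0,0,0,0,0]}'
cat > ch.py <<'E'
import sys
from plan import *
def cheeses(tag):
    """knob tops on board: cluster points z .10-.14 around board, report knob centre per camera"""
    res={}
    for c in("top","side"):
        im,d=robot.get_image(c); np.savez(f"{c}_{tag}.npz",im=im,d=d)
        cv2.imwrite(f"pics/{c}_{tag}.png",cv2.resize(im[:,:,::-1],(768,576),interpolation=cv2.INTER_CUBIC))
        W=cloud(c,d); hsv=cv2.cvtColor(im,cv2.COLOR_RGB2HSV)
        m=(W[...,2]>.098)&(W[...,2]<.135)&(W[...,0]>.2)&(W[...,0]<.68)&(W[...,1]<-.10)&(W[...,1]>-.5)&(hsv[...,0]>15)&(hsv[...,0]<40)
        n,l,s,_=cv2.connectedComponentsWithStats(m.astype(np.uint8),connectivity=8)
        L=[]
        for i in range(1,n):
            if s[i,4]<25: continue
            P=W[l==i]; 
            # sphere-ish knob: centre z= .112, r .015..; fit xy with radius 15mm
            r=least_squares(lambda x:np.linalg.norm(P-np.array([x[0],x[1],x[2]]),axis=1)-.0155,[*P[:,:2].mean(0),.112],loss="soft_l1",f_scale=.001)
            L.append((s[i,4],np.round(r.x,4),np.round(P[:,2].max(),3)))
        res[c]=L
        print(c); [print("  ",*q) for q in L]
    return res
if __name__=="__main__": st(); cheeses(sys.argv[1])
E
python3 ch.py k; python3 fit5.py k "[.5235,.0077,-.012,.0585]"
```

```text
time_s: 15.3
position: [0.4384, 0.0081, 0.3113]
tcp_rot: [0.022, 3.14, -0.001]
wrist_force: [0.1, -0.2, 0.4]
width: 1.002
t 15.3 p [0.4384 0.0081 0.3113] yaw 3.1274 tz [ 0.002 -0.001 -1.   ] F [ 0.1 -0.2  0.4] w 1.002 q [-0.28 -0.37 -0.23  1.71  0.   -0.27]
top
   99 [ 0.5319 -0.3349  0.1158] 0.134
   94 [ 0.4524 -0.2364  0.1168] 0.134
   96 [ 0.443  -0.3267  0.1162] 0.134
   93 [ 0.3723 -0.2174  0.1161] 0.134
   94 [ 0.3563 -0.3153  0.116 ] 0.135
side
   62 [ 0.4425 -0.3232  0.1143] 0.132
   63 [ 0.3553 -0.3123  0.1147] 0.133
   70 [ 0.4526 -0.2334  0.1141] 0.133
   68 [ 0.3721 -0.215   0.115 ] 0.133
k side 3868 [ 0.5242  0.0087 -0.0114  0.0579  0.0221] hook z 0.1558 x(+yaw0) 0.6531 res 0.00083
k top 3121 [ 0.5248  0.0065 -0.0149  0.0595  0.0234] hook z 0.1575 x(+yaw0) 0.6535 res 0.00081
```

```bash
python3 - <<'E'
import cv2,numpy as np
a=cv2.imread("pics/top_k.png"); b=cv2.imread("pics/side_k.png")
cv2.imwrite("pics/k.png",np.hstack([cv2.resize(a[180:420,250:570],(400,300)),cv2.resize(b[180:420,220:540],(400,300))]))
E
```

```text
(no output)
```

View pics/k.png

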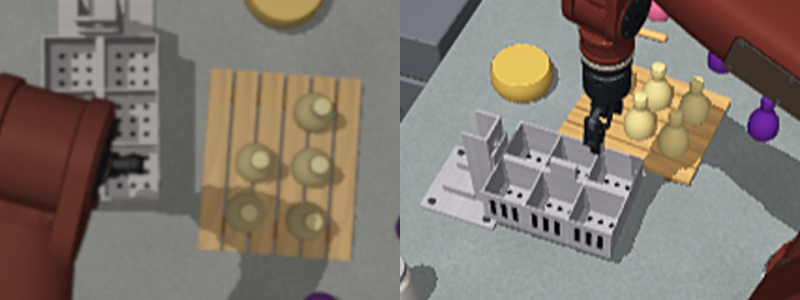

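Five cream cheeses stand on the board; in the crop their top-view pixels are (315,108), (258,160), (312,165), (247,212) and (306,220). The pink and purple figures are off the board, so I'll leave them. First I pick cheese b at (0.4525, −0.235).

```bash
cat > go.py <<'E'
import sys
from plan import *
st(); s=robot.observe(); p=np.array(s["position"])
for a in sys.argv[1:]:
    t=eval(a); R=Ro.from_rotvec(s["tcp_rot"]) if a==sys.argv[1] else down(3.1286)
    print(a,"tool shift cm",np.round(R.inv().apply(np.array(t)-p)*100,2)); p=np.array(t)
E
python3 go.py "[.4525,-.2349,.30]" "[.4525,-.2349,.12]"
```

```text
t 15.4 p [0.4392 0.008  0.3108] yaw 3.1277 tz [ 0. -0. -1.] F [ 0.6 -1.  -1.2] w 1.0 q [-0.28 -0.36 -0.23  1.71  0.   -0.27]
[.4525,-.2349,.30] tool shift cm [ -1.67 -24.27   1.08]
[.4525,-.2349,.12] tool shift cm [ 0.  0. 18.]
```

```bash
python3 -m pendant '{"xyz":[[-0.2,-2.5,0],[-0.3,-4.5,0.2],[-0.3,-4.5,0.2],[-0.3,-4.5,0.2],[-0.3,-4.5,0.2],[-0.27,-3.77,0.3],[0,0,0],[0,0,2],[0,0,4],[0,0,4],[0,0,0],[0,0,0]],"twist":[[0,0,0],[0,0,0],[0,0,0],[0,0,0],[0,0,0],[0,0,0],[0,0,0],[0,0,0],[0,0,0],[0,0,0],[0,0,0],[0,0,0]],"gripper":[0,0,0,0,0,0,0.2,0.2,0.2,0.2,0.2,0.2]}'
python3 go.py "[.4525,-.2349,.12]"
```

```text
time_s: 16.6
position: [0.452, -0.2344, 0.2001]
tcp_rot: [-0.021, -3.14, -0.002]
wrist_force: [0.3, 0.5, 1.0]
width: 0.797
t 16.6 p [ 0.452  -0.2344  0.2001] yaw 3.1283 tz [-0.001  0.001 -1.   ] F [0.3 0.5 1. ] w 0.797 q [-0.74 -0.18 -0.27  1.48  0.   -0.72]
[.4525,-.2349,.12] tool shift cm [-0.06 -0.06  8.01]
```

```bash
python3 -m pendant '{"xyz":[[0,0,3],[0,0,2.5],[0,0,1.5],[0,0,1],[0,0,0],[0,0,0],[0,0,0],[0,0,0],[0,0,0]],"twist":[[0,0,0],[0,0,0],[0,0,0],[0,0,0],[0,0,0],[0,0,0],[0,0,0],[0,0,0],[0,0,0]],"gripper":[0.2,0.2,0.2,0.2,0.2,1,1,1,1]}'
python3 -m pendant '{"xyz":[[0,0,-0.5],[0,0,-1],[0,0,0],[0,0,0]],"twist":[[0,0,0],[0,0,0],[0,0,0],[0,0,0]],"gripper":[1,1,1,1]}'
```

```text
time_s: 17.5
position: [0.4524, -0.2354, 0.1211]
tcp_rot: [0.022, 3.14, -0.003]
wrist_force: [-0.5, -0.2, 7.0]
width: 0.334
time_s: 17.9
position: [0.4519, -0.2348, 0.1351]
tcp_rot: [0.022, 3.141, -0.0]
wrist_force: [0.4, 0.6, -2.1]
width: 0.331
```

Holding about 220 g (Fz −2.1 N), with the foot 101 mm below the TCP. Next is pocket 2 at (0.607, −0.0395).

```bash
python3 go.py "[.4525,-.2349,.305]" "[.607,-.0395,.305]"
```

```text
t 17.9 p [ 0.4519 -0.2348  0.1351] yaw 3.1278 tz [ 0. -0. -1.] F [ 0.4  0.6 -2.1] w 0.331 q [-0.74 -0.16 -0.38  1.35  0.   -0.72]
[.4525,-.2349,.305] tool shift cm [-6.000e-02 -1.000e-02 -1.699e+01]
[.607,-.0395,.305] tool shift cm [-15.19  19.74   0.  ]
```

```bash
python3 -m pendant '{"xyz":[[0,0,-2],[0,0,-4],[0,0,-4],[0,0,-4],[0,0,-3],[-1.5,1.7,0],[-3,3.8,0],[-3,3.9,0],[-3,3.9,0],[-3,3.9,0],[-1.7,2.1,0],[0,0,0]],"twist":[[0,0,0],[0,0,0],[0,0,0],[0,0,0],[0,0,0],[0,0,0],[0,0,0],[0,0,0],[0,0,0],[0,0,0],[0,0,0],[0,0,0]],"gripper":[1,1,1,1,1,1,1,1,1,1,1,1]}'
python3 go.py "[.607,-.0395,.19]"
python3 - <<'E'
from plan import *
for c in("side","top"):
    im,d=robot.get_image(c); np.savez(f"{c}_l.npz",im=im,d=d); cv2.imwrite(f"pics/{c}_l.png",cv2.resize(im[:,:,::-1],(768,576),interpolation=cv2.INTER_CUBIC))
a=cv2.imread("pics/top_l.png"); b=cv2.imread("pics/side_l.png")
cv2.imwrite("pics/l.png",np.hstack([cv2.resize(a[120:360,250:570],(400,300)),cv2.resize(b[180:420,220:540],(400,300))]))
E
```

```text
time_s: 19.1
position: [0.6077, -0.0407, 0.3035]
tcp_rot: [-0.016, -3.14, -0.002]
wrist_force: [-0.0, -0.7, -2.9]
width: 0.335
t 19.1 p [ 0.6077 -0.0407  0.3035] yaw 3.1317 tz [-0.001  0.001 -1.   ] F [-0.  -0.7 -2.9] w 0.335 q [-0.28  0.15  0.24  1.66  0.   -0.27]
[.607,-.0395,.19] tool shift cm [ 0.06  0.11 11.35]
```

View pics/l.png

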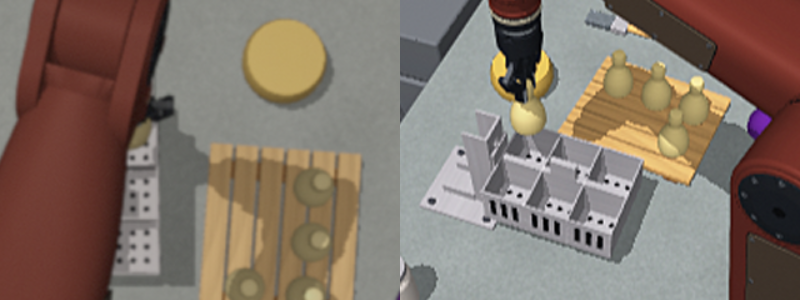

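The cheese hangs straight above pocket 2. Next I lower it in.

```bash
python3 -m pendant '{"xyz":[[0,0.1,2],[0,0,3],[0,0,3],[0,0,2.2],[0,0,1.2],[0,0,0.7],[0,0,0.3],[0,0,0]],"twist":[[0,0,0],[0,0,0],[0,0,0],[0,0,0],[0,0,0],[0,0,0],[0,0,0],[0,0,0]],"gripper":[1,1,1,1,1,1,1,1]}'; python3 -m pendant '{"xyz":[[0,0,0.2],[0,0,0],[0,0,0]],"twist":[[0,0,0],[0,0,0],[0,0,0]],"gripper":[1,1,1]}'
```

```text
time_s: 20.0
position: [0.6067, -0.0432, 0.1815]
tcp_rot: [0.022, 3.141, -0.001]
wrist_force: [-1.2, -0.5, -1.7]
width: 0.337
time_s: 20.3
position: [0.6067, -0.0429, 0.1793]
tcp_rot: [0.021, 3.141, -0.0]
wrist_force: [0.3, -0.1, -2.6]
width: 0.33
```

```bash
python3 -m pendant '{"xyz":[[0,0.3,0],[0,0,0.5],[0,0,0.4],[0,0,0.2],[0,0,0]],"twist":[[0,0,0],[0,0,0],[0,0,0],[0,0,0],[0,0,0]],"gripper":[1,1,1,1,1]}'; python3 -m pendant '{"xyz":[[0,0,0.1],[0,0,0],[0,0,0]],"twist":[[0,0,0],[0,0,0],[0,0,0]],"gripper":[1,1,1]}'
```

```text
time_s: 20.8
position: [0.6062, -0.0398, 0.1671]
tcp_rot: [-0.022, -3.141, -0.0]
wrist_force: [0.2, -0.2, -2.9]
width: 0.332
time_s: 21.1
position: [0.6066, -0.0399, 0.1669]
tcp_rot: [0.022, 3.141, -0.0]
wrist_force: [-0.0, -0.2, -2.3]
width: 0.334
```

```bash
python3 -m pendant '{"xyz":[[0,0,0.1],[0,0,0],[0,0,0]],"twist":[[0,0,0],[0,0,0],[0,0,0]],"gripper":[1,1,1]}'; python3 -m pendant '{"xyz":[[0,0,0.1],[0,0,0],[0,0,0]],"twist":[[0,0,0],[0,0,0],[0,0,0]],"gripper":[1,1,1]}'
```

```text
time_s: 21.4
position: [0.6065, -0.0399, 0.1658]
tcp_rot: [-0.022, -3.141, 0.0]
wrist_force: [0.2, -0.6, -3.7]
width: 0.337
time_s: 21.7
position: [0.6065, -0.0398, 0.1647]
tcp_rot: [-0.022, -3.141, 0.0]
wrist_force: [-0.2, -0.4, -2.4]
width: 0.337
```

```bash
python3 -m pendant '{"xyz":[[0,0,0.1],[0,0,0],[0,0,0]],"twist":[[0,0,0],[0,0,0],[0,0,0]],"gripper":[1,1,1]}'; python3 -m pendant '{"xyz":[[0,0,0.05],[0,0,0],[0,0,0]],"twist":[[0,0,0],[0,0,0],[0,0,0]],"gripper":[1,1,1]}'
```

```text
time_s: 22.0
position: [0.6066, -0.0399, 0.1643]
tcp_rot: [0.022, 3.141, -0.0]
wrist_force: [-2.3, -0.3, 3.9]
width: 0.33
time_s: 22.3
position: [0.6067, -0.0399, 0.1643]
tcp_rot: [0.022, 3.14, -0.001]
wrist_force: [-3.0, 0.9, 7.8]
width: 0.332
```

Contact at TCP 0.1643. I'll relieve the load, then release.

```bash
python3 -m pendant '{"xyz":[[0,0,-0.1],[0,0,0]],"twist":[[0,0,0],[0,0,0]],"gripper":[1,1]}'; python3 -m pendant '{"xyz":[[0,0,0],[0,0,0],[0,0,0]],"twist":[[0,0,0],[0,0,0],[0,0,0]],"gripper":[0.45,0.45,0.45]}'
```

```text
time_s: 22.5
position: [0.6066, -0.0399, 0.1643]
tcp_rot: [0.022, 3.141, -0.0]
wrist_force: [-1.2, 0.4, 2.1]
width: 0.334
time_s: 22.8
position: [0.6065, -0.0399, 0.1641]
tcp_rot: [-0.022, -3.141, 0.0]
wrist_force: [0.5, -0.5, 0.1]
width: 0.547
```

Released. I'll rise, move over toward cheese d and look again.

```bash
python3 -m pendant '{"xyz":[[0,0,-1],[0,0,-2.5],[0,0,-3.5],[0,0,-4],[0,0,-2.5],[0,0,0],[1.5,-1,0],[3.5,-2,0],[3.5,-2,0],[3.5,-2,0],[3.5,-2,0],[2,-1,0]],"twist":[[0,0,0],[0,0,0],[0,0,0],[0,0,0],[0,0,0],[0,0,0],[0,0,0],[0,0,0],[0,0,0],[0,0,0],[0,0,0],[0,0,0]],"gripper":[0.45,0.45,0.45,0.45,0.3,0.2,0.2,0.2,0.2,0.2,0.2,0.2]}'
python3 ch.py n; python3 fit5.py n "[.5235,.0077,-.012,.0585]"; python3 - <<'E'
import cv2,numpy as np
a=cv2.imread("pics/top_n.png"); b=cv2.imread("pics/side_n.png")
cv2.imwrite("pics/n.png",np.hstack([cv2.resize(a[120:400,250:570],(400,350)),cv2.resize(b[180:460,220:540],(400,350))]))
E
```

```text
time_s: 24.0
position: [0.4281, -0.1382, 0.2992]
tcp_rot: [-0.023, -3.141, 0.001]
wrist_force: [0.1, 0.0, -0.4]
width: 0.801
t 24.0 p [ 0.4281 -0.1382  0.2992] yaw 3.1268 tz [-0. -0. -1.] F [ 0.1  0.  -0.4] w 0.801 q [-0.6  -0.34 -0.23  1.68 -0.   -0.59]
top
   98 [ 0.5325 -0.3346  0.1169] 0.135
   95 [ 0.4426 -0.3271  0.1163] 0.135
   26 [ 0.3725 -0.2162  0.1183] 0.135
   93 [ 0.3564 -0.3156  0.1169] 0.135
side
   58 [ 0.533  -0.3316  0.114 ] 0.132
   62 [ 0.4424 -0.3236  0.1142] 0.134
   66 [ 0.3557 -0.3126  0.1147] 0.131
   69 [ 0.3725 -0.2142  0.1146] 0.134
n side 3854 [ 0.5244  0.0086 -0.0146  0.0579  0.0251] hook z 0.1561 x(+yaw0) 0.653 res 0.00091
n top 4628 [ 0.5251  0.0065 -0.0108  0.0594  0.0228] hook z 0.1574 x(+yaw0) 0.6539 res 0.00094
```

View pics/n.png

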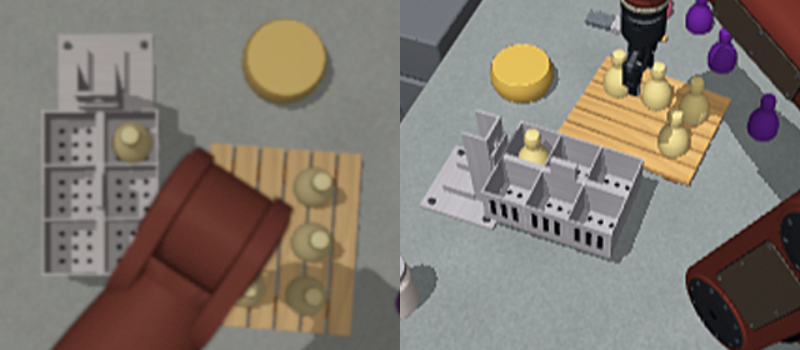

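Pocket 2's cheese stands upright and the hanger hasn't moved. Next: cheese d at (0.3724, −0.216), going to pocket 1.

```bash
python3 -m pendant '{"xyz":[[1.5,-2.2,0],[2.5,-3.6,0],[1.5,-2.1,0],[0,0,2],[0,0,3.5],[0,0,3.5],[0,0,2],[0,0,0],[0,0,0]],"twist":[[0,0,0],[0,0,0],[0,0,0],[0,0,0],[0,0,0],[0,0,0],[0,0,0],[0,0,0],[0,0,0]],"gripper":[0.2,0.2,0.2,0.2,0.2,0.2,0.2,0.2,0.2]}'
python3 go.py "[.3724,-.2160,.12]"
```

```text
time_s: 25.0
position: [0.3743, -0.2155, 0.1898]
tcp_rot: [-0.021, -3.142, -0.0]
wrist_force: [0.5, -0.6, 1.3]
width: 0.799
t 25.0 p [ 0.3743 -0.2155  0.1898] yaw 3.1282 tz [ 0.  0. -1.] F [ 0.5 -0.6  1.3] w 0.799 q [-0.83 -0.43 -0.5   1.5   0.   -0.81]
[.3724,-.2160,.12] tool shift cm [ 0.19 -0.06  6.98]
```

```bash
python3 -m pendant '{"xyz":[[0.2,0,2.5],[0,0,2.5],[0,0,1.3],[0,0,0.6],[0,0,0],[0,0,0],[0,0,-0.1],[0,0,0],[0,0,0],[0,0,-0.5],[0,0,-1],[0,0,0]],"twist":[[0,0,0],[0,0,0],[0,0,0],[0,0,0],[0,0,0],[0,0,0],[0,0,0],[0,0,0],[0,0,0],[0,0,0],[0,0,0],[0,0,0]],"gripper":[0.2,0.2,0.2,0.2,0.2,1,1,1,1,1,1,1]}'
python3 go.py "[.3724,-.2160,.305]" "[.5,.0525,.305]" "[.608,.0525,.305]"
```

```text
time_s: 26.2
position: [0.3725, -0.2161, 0.1378]
tcp_rot: [0.022, 3.14, -0.002]
wrist_force: [-0.1, -0.4, -1.7]
width: 0.333
t 26.2 p [ 0.3725 -0.2161  0.1378] yaw 3.1278 tz [ 0.001 -0.001 -1.   ] F [-0.1 -0.4 -1.7] w 0.333 q [-0.83 -0.43 -0.59  1.41 -0.   -0.82]
[.3724,-.2160,.305] tool shift cm [-1.000e-02 -1.000e-02 -1.672e+01]
[.5,.0525,.305] tool shift cm [-12.41  27.01   0.  ]
[.608,.0525,.305] tool shift cm [-10.8    0.14   0.  ]
```

```bash
python3 -m pendant '{"xyz":[[0,0,-2],[0,0,-4],[0,0,-4],[0,0,-4],[0,0,-2.7],[-1.2,2.7,0],[-1.9,4.2,0],[-1.9,4.2,0],[-1.9,4.2,0],[-1.9,4.2,0],[-1.9,4.2,0],[-1.7,3.3,0]],"twist":[[0,0,0],[0,0,0],[0,0,0],[0,0,0],[0,0,0],[0,0,0],[0,0,0],[0,0,0],[0,0,0],[0,0,0],[0,0,0],[0,0,0]],"gripper":[1,1,1,1,1,1,1,1,1,1,1,1]}'
python3 -m pendant '{"xyz":[[-2,0,0],[-3.5,0,0],[-3.5,0,0],[-1.8,0.1,0],[0,0,0],[0,0,0]],"twist":[[0,0,0],[0,0,0],[0,0,0],[0,0,0],[0,0,0],[0,0,0]],"gripper":[1,1,1,1,1,1]}'
python3 go.py "[.608,.0525,.1643]"
```

```text
time_s: 27.4
position: [0.5002, 0.0552, 0.3033]
tcp_rot: [0.02, 3.141, 0.0]
wrist_force: [1.3, -1.0, -1.5]
width: 0.329
time_s: 28.0
position: [0.6075, 0.0522, 0.3027]
tcp_rot: [-0.021, -3.14, -0.0]
wrist_force: [0.6, -0.2, -1.9]
width: 0.329
t 28.0 p [0.6075 0.0522 0.3027] yaw 3.128 tz [-0.001  0.    -1.   ] F [ 0.6 -0.2 -1.9] w 0.329 q [-0.13  0.15  0.24  1.66 -0.   -0.11]
[.608,.0525,.1643] tool shift cm [-0.07  0.03 13.84]
```

```bash
python3 -m pendant '{"xyz":[[0,0,2],[0,0,3],[0,0,3],[0,0,2.5],[0,0,1.4],[0,0,0.8],[0,0,0.4],[0,0,0],[0,0,0]],"twist":[[0,0,0],[0,0,0],[0,0,0],[0,0,0],[0,0,0],[0,0,0],[0,0,0],[0,0,0],[0,0,0]],"gripper":[1,1,1,1,1,1,1,1,1]}'; python3 -m pendant '{"xyz":[[0,0,0.2],[0,0,0],[0,0,0]],"twist":[[0,0,0],[0,0,0],[0,0,0]],"gripper":[1,1,1]}'
```

```text
time_s: 28.9
position: [0.6083, 0.052, 0.1735]
tcp_rot: [0.022, 3.14, -0.0]
wrist_force: [-0.6, -0.5, -1.2]
width: 0.329
time_s: 29.2
position: [0.6079, 0.0521, 0.1705]
tcp_rot: [0.022, 3.141, -0.0]
wrist_force: [-0.2, 0.5, -1.4]
width: 0.335
```

```bash
python3 -m pendant '{"xyz":[[0,0,0.3],[0,0,0.1],[0,0,0],[0,0,0]],"twist":[[0,0,0],[0,0,0],[0,0,0],[0,0,0]],"gripper":[1,1,1,1]}'; python3 -m pendant '{"xyz":[[0,0,0.05],[0,0,0],[0,0,0]],"twist":[[0,0,0],[0,0,0],[0,0,0]],"gripper":[1,1,1]}'
```

```text
time_s: 29.6
position: [0.6077, 0.0521, 0.1662]
tcp_rot: [-0.022, -3.141, 0.0]
wrist_force: [0.7, -0.1, -2.1]
width: 0.333
time_s: 29.9
position: [0.6078, 0.0521, 0.1659]
tcp_rot: [0.022, 3.141, -0.0]
wrist_force: [-0.0, -0.0, -0.5]
width: 0.329
```

```bash
python3 -m pendant '{"xyz":[[0,0,0.05],[0,0,0],[0,0,0]],"twist":[[0,0,0],[0,0,0],[0,0,0]],"gripper":[1,1,1]}'
```

```text
time_s: 30.2
position: [0.6079, 0.0521, 0.1658]
tcp_rot: [0.022, 3.141, -0.0]
wrist_force: [-2.7, -0.8, 4.9]
width: 0.332
```

```bash
python3 -m pendant '{"xyz":[[0,0,-0.05],[0,0,0],[0,0,0],[0,0,0],[0,0,0]],"twist":[[0,0,0],[0,0,0],[0,0,0],[0,0,0],[0,0,0]],"gripper":[1,1,0.45,0.45,0.45]}'
python3 -m pendant '{"xyz":[[0,0,-1],[0,0,-2.5],[0,0,-3.5],[0,0,-4],[0,0,-2.5],[0,0,0],[2,-2,0],[3.2,-3.2,0],[3.2,-3.2,0],[3.2,-3.2,0],[3.2,-3.2,0],[1.6,-2,0]],"twist":[[0,0,0],[0,0,0],[0,0,0],[0,0,0],[0,0,0],[0,0,0],[0,0,0],[0,0,0],[0,0,0],[0,0,0],[0,0,0],[0,0,0]],"gripper":[0.45,0.45,0.45,0.45,0.3,0.2,0.2,0.2,0.2,0.2,0.2,0.2]}'
python3 ch.py o; python3 fit5.py o "[.5235,.0077,-.012,.0585]"; python3 - <<'E'
import cv2,numpy as np
a=cv2.imread("pics/top_o.png"); b=cv2.imread("pics/side_o.png")
cv2.imwrite("pics/o.png",np.hstack([cv2.resize(a[120:400,250:570],(400,350)),cv2.resize(b[180:460,220:540],(400,350))]))
E
```

```text
time_s: 30.7
position: [0.6077, 0.0521, 0.1655]
tcp_rot: [-0.022, -3.141, 0.0]
wrist_force: [-0.4, 0.4, 0.8]
width: 0.551
time_s: 31.9
position: [0.4394, -0.1148, 0.3007]
tcp_rot: [-0.023, -3.141, 0.001]
wrist_force: [0.3, 0.2, 1.5]
width: 0.799
t 31.9 p [ 0.4394 -0.1148  0.3007] yaw 3.1267 tz [-0. -0. -1.] F [0.3 0.2 1.5] w 0.799 q [-0.54 -0.32 -0.21  1.68 -0.   -0.53]
top
   97 [ 0.5321 -0.3344  0.1169] 0.135
   95 [ 0.4432 -0.327   0.1165] 0.134
   93 [ 0.3565 -0.3151  0.1164] 0.135
side
   64 [ 0.4426 -0.3235  0.1137] 0.134
   68 [ 0.3562 -0.3133  0.1143] 0.131
o side 3782 [ 0.5246  0.0084 -0.0156  0.0572  0.0237] hook z 0.1553 x(+yaw0) 0.6533 res 0.00093
o top 3502 [ 0.5258  0.0067 -0.0075  0.0595  0.0242] hook z 0.1576 x(+yaw0) 0.6544 res 0.00117
```

View pics/o.png

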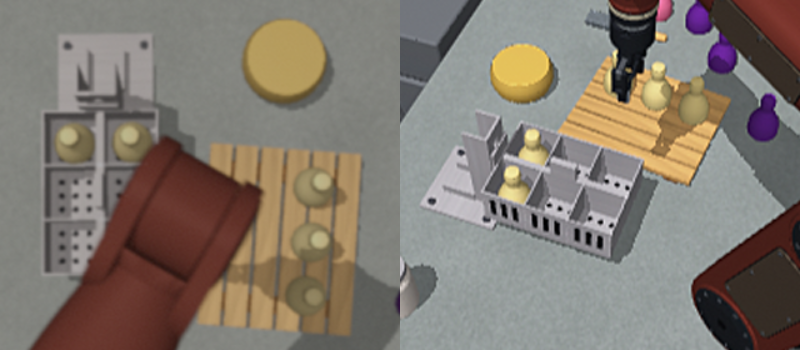

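Both placed cheeses stand upright. Next: cheese e at (0.356, −0.314), going to pocket 4.

```bash
python3 -m pendant '{"xyz":[[1,-2.5,0],[1.8,-4.4,0],[1.8,-4.4,0],[1.8,-4.4,0],[1.6,-4.3,0],[0,0,1],[0,0,3],[0,0,3.5],[0,0,2.5],[0,0,1],[0,0,0],[0,0,0]],"twist":[[0,0,0],[0,0,0],[0,0,0],[0,0,0],[0,0,0],[0,0,0],[0,0,0],[0,0,0],[0,0,0],[0,0,0],[0,0,0],[0,0,0]],"gripper":[0.2,0.2,0.2,0.2,0.2,0.2,0.2,0.2,0.2,0.2,0.2,0.2]}'
python3 go.py "[.3562,-.3140,.12]"
```

```text
time_s: 33.2
position: [0.3592, -0.3126, 0.192]
tcp_rot: [0.021, 3.141, -0.002]
wrist_force: [0.0, 0.6, -0.0]
width: 0.799
t 33.2 p [ 0.3592 -0.3126  0.192 ] yaw 3.1283 tz [ 0.001 -0.001 -1.   ] F [ 0.   0.6 -0. ] w 0.799 q [-0.99 -0.28 -0.38  1.47  0.   -0.98]
[.3562,-.3140,.12] tool shift cm [ 0.31 -0.14  7.2 ]
```

```bash
python3 -m pendant '{"xyz":[[0.3,-0.1,2.5],[0,0,2.5],[0,0,1.5],[0,0,0.6],[0,0,0],[0,0,0],[0,0,-0.1],[0,0,0],[0,0,0],[0,0,-0.5],[0,0,-1],[0,0,0]],"twist":[[0,0,0],[0,0,0],[0,0,0],[0,0,0],[0,0,0],[0,0,0],[0,0,0],[0,0,0],[0,0,0],[0,0,0],[0,0,0],[0,0,0]],"gripper":[0.2,0.2,0.2,0.2,0.2,1,1,1,1,1,1,1]}'
python3 go.py "[.3562,-.3140,.305]" "[.524,-.0384,.305]"
```

```text
time_s: 34.4
position: [0.3561, -0.314, 0.1373]
tcp_rot: [0.022, 3.141, -0.002]
wrist_force: [0.7, 0.4, -1.5]
width: 0.335
t 34.4 p [ 0.3561 -0.314   0.1373] yaw 3.1278 tz [ 0.001 -0.002 -1.   ] F [ 0.7  0.4 -1.5] w 0.335 q [-1.   -0.28 -0.48  1.37 -0.   -0.99]
[.3562,-.3140,.305] tool shift cm [ -0.03  -0.03 -16.77]
[.524,-.0384,.305] tool shift cm [-16.42  27.78   0.  ]
```

```bash
python3 -m pendant '{"xyz":[[0,0,-2],[0,0,-4],[0,0,-4],[0,0,-4],[0,0,-2.7],[-1.4,2.4,0],[-2.2,3.7,0],[-2.2,3.7,0],[-2.2,3.7,0],[-2.2,3.7,0],[-2.2,3.7,0],[-2.2,3.7,0]],"twist":[[0,0,0],[0,0,0],[0,0,0],[0,0,0],[0,0,0],[0,0,0],[0,0,0],[0,0,0],[0,0,0],[0,0,0],[0,0,0],[0,0,0]],"gripper":[1,1,1,1,1,1,1,1,1,1,1,1]}'
python3 -m pendant '{"xyz":[[-1.8,3.2,0],[0,0,0],[0,0,0],[0,0,0]],"twist":[[0,0,0],[0,0,0],[0,0,0],[0,0,0]],"gripper":[1,1,1,1]}'
python3 go.py "[.524,-.0384,.1635]"
```

```text
time_s: 35.6
position: [0.5058, -0.0677, 0.3028]
tcp_rot: [0.022, 3.141, -0.0]
wrist_force: [1.0, 0.6, -1.9]
width: 0.336
time_s: 36.0
position: [0.5232, -0.0383, 0.3027]
tcp_rot: [-0.022, -3.141, 0.0]
wrist_force: [0.0, 0.3, -1.3]
width: 0.332
t 36.0 p [ 0.5232 -0.0383  0.3027] yaw 3.1273 tz [-0. -0. -1.] F [ 0.   0.3 -1.3] w 0.332 q [-0.32 -0.11 -0.02  1.65 -0.   -0.31]
[.524,-.0384,.1635] tool shift cm [-8.000e-02 -1.000e-02  1.392e+01]
```

```bash
python3 -m pendant '{"xyz":[[0,0,2],[0,0,3],[0,0,3],[0,0,2.5],[0,0,1.5],[0,0,0.8],[0,0,0.4],[0,0,0.2],[0,0,0],[0,0,0]],"twist":[[0,0,0],[0,0,0],[0,0,0],[0,0,0],[0,0,0],[0,0,0],[0,0,0],[0,0,0],[0,0,0],[0,0,0]],"gripper":[1,1,1,1,1,1,1,1,1,1]}'; python3 -m pendant '{"xyz":[[0,0,0.1],[0,0,0],[0,0,0]],"twist":[[0,0,0],[0,0,0],[0,0,0]],"gripper":[1,1,1]}'; python3 -m pendant '{"xyz":[[0,0,0.1],[0,0,0],[0,0,0]],"twist":[[0,0,0],[0,0,0],[0,0,0]],"gripper":[1,1,1]}'
```

```text
time_s: 37.0
position: [0.524, -0.0379, 0.1697]
tcp_rot: [0.022, 3.14, -0.001]
wrist_force: [0.4, 0.3, -2.7]
width: 0.331
time_s: 37.3
position: [0.5236, -0.0377, 0.1679]
tcp_rot: [0.022, 3.141, -0.0]
wrist_force: [0.3, 1.4, -1.8]
width: 0.333
time_s: 37.6
position: [0.5235, -0.0377, 0.1667]
tcp_rot: [-0.022, -3.141, 0.0]
wrist_force: [-0.7, -0.6, -1.5]
width: 0.332
```

```bash
python3 -m pendant '{"xyz":[[0,0,0.1],[0,0,0],[0,0,0]],"twist":[[0,0,0],[0,0,0],[0,0,0]],"gripper":[1,1,1]}'; python3 -m pendant '{"xyz":[[0,0,0.05],[0,0,0],[0,0,0]],"twist":[[0,0,0],[0,0,0],[0,0,0]],"gripper":[1,1,1]}'; python3 -m pendant '{"xyz":[[0,0,0.05],[0,0,0],[0,0,0]],"twist":[[0,0,0],[0,0,0],[0,0,0]],"gripper":[1,1,1]}'
```

```text
time_s: 37.9
position: [0.5235, -0.0377, 0.1657]
tcp_rot: [-0.022, -3.141, 0.0]
wrist_force: [0.9, -1.0, -1.8]
width: 0.335
time_s: 38.2
position: [0.5235, -0.0377, 0.1653]
tcp_rot: [0.022, 3.142, -0.0]
wrist_force: [-0.2, -0.2, -2.0]
width: 0.333
time_s: 38.5
position: [0.5235, -0.0377, 0.1648]
tcp_rot: [-0.022, -3.142, 0.0]
wrist_force: [0.8, -0.3, -2.0]
width: 0.331
```

```bash
python3 -m pendant '{"xyz":[[0,0,0.05],[0,0,0],[0,0,0]],"twist":[[0,0,0],[0,0,0],[0,0,0]],"gripper":[1,1,1]}'; python3 -m pendant '{"xyz":[[0,0,0.05],[0,0,0],[0,0,0]],"twist":[[0,0,0],[0,0,0],[0,0,0]],"gripper":[1,1,1]}'
```

```text
time_s: 38.8
position: [0.5235, -0.0377, 0.1643]
tcp_rot: [-0.022, -3.141, 0.0]
wrist_force: [0.6, -0.4, -2.6]
width: 0.332
time_s: 39.1
position: [0.5235, -0.0377, 0.1638]
tcp_rot: [-0.022, -3.142, 0.0]
wrist_force: [-0.1, -0.5, -2.2]
width: 0.335
```

```bash
python3 -m pendant '{"xyz":[[0,0,0.05],[0,0,0],[0,0,0]],"twist":[[0,0,0],[0,0,0],[0,0,0]],"gripper":[1,1,1]}'; python3 -m pendant '{"xyz":[[0,0,0.05],[0,0,0],[0,0,0]],"twist":[[0,0,0],[0,0,0],[0,0,0]],"gripper":[1,1,1]}'
```

```text
time_s: 39.4
position: [0.5235, -0.0377, 0.1633]
tcp_rot: [0.022, 3.141, -0.0]
wrist_force: [-0.7, -0.4, -1.8]
width: 0.329
time_s: 39.7
position: [0.5236, -0.0378, 0.1631]
tcp_rot: [0.022, 3.141, -0.0]
wrist_force: [-2.2, -0.6, 2.6]
width: 0.332
```

Touched down at TCP 0.1632. I'll release and retreat.

```bash
python3 -m pendant '{"xyz":[[0,0,-0.04],[0,0,0],[0,0,0],[0,0,0],[0,0,0]],"twist":[[0,0,0],[0,0,0],[0,0,0],[0,0,0],[0,0,0]],"gripper":[1,1,0.45,0.45,0.45]}'
python3 -m pendant '{"xyz":[[0,0,-1],[0,0,-2.5],[0,0,-3.5],[0,0,-4],[0,0,-2.7],[0,0,0],[1,-2,0],[2,-4,0],[2,-4,0],[2,-4,0],[1,-2,0],[0,0,0]],"twist":[[0,0,0],[0,0,0],[0,0,0],[0,0,0],[0,0,0],[0,0,0],[0,0,0],[0,0,0],[0,0,0],[0,0,0],[0,0,0],[0,0,0]],"gripper":[0.45,0.45,0.45,0.45,0.3,0.2,0.2,0.2,0.2,0.2,0.2,0.2]}'
python3 ch.py q; python3 fit5.py q "[.5235,.0077,-.012,.0585]"; python3 - <<'E'
import cv2,numpy as np
a=cv2.imread("pics/top_q.png"); b=cv2.imread("pics/side_q.png")
cv2.imwrite("pics/q.png",np.hstack([cv2.resize(a[120:400,250:570],(400,350)),cv2.resize(b[180:460,220:540],(400,350))]))
E
```

```text
time_s: 40.2
position: [0.5235, -0.0377, 0.1631]
tcp_rot: [-0.022, -3.141, 0.0]
wrist_force: [0.6, 0.7, -0.7]
width: 0.551
time_s: 41.4
position: [0.44, -0.1988, 0.2999]
tcp_rot: [-0.028, -3.141, 0.0]
wrist_force: [-0.4, -0.1, 0.8]
width: 0.801
t 41.4 p [ 0.44   -0.1988  0.2999] yaw 3.124 tz [-0.001 -0.    -1.   ] F [-0.4 -0.1  0.8] w 0.801 q [-0.7  -0.24 -0.14  1.66 -0.   -0.68]
top
side
   62 [ 0.5318 -0.3309  0.1138] 0.131
   64 [ 0.4421 -0.3238  0.1151] 0.133
q side 3697 [ 0.5246  0.0084 -0.0146  0.0575  0.0226] hook z 0.1555 x(+yaw0) 0.6535 res 0.00096
q top 4976 [ 0.5258  0.0069 -0.0077  0.0594  0.0234] hook z 0.1574 x(+yaw0) 0.6545 res 0.00119
```

View pics/q.png

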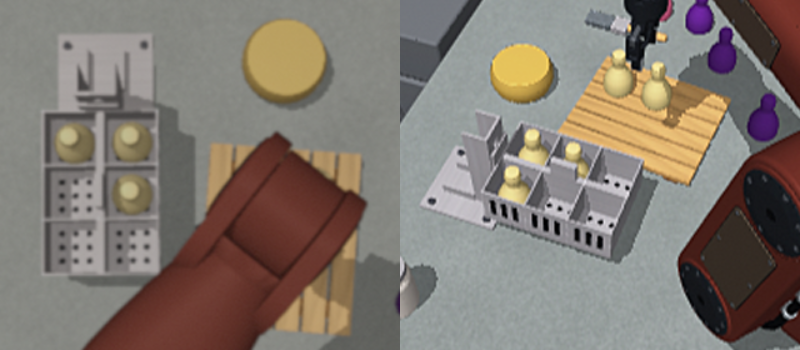

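The three placed cheeses are upright, and the remaining two haven't moved. Next: cheese c at (0.4425, −0.325), going to pocket 3.

```bash
python3 -m pendant '{"xyz":[[-0.1,-2.6,0],[-0.2,-4.4,0],[-0.1,-4,0],[-0.1,-1.6,0],[0,0,1.5],[0,0,3.5],[0,0,3.5],[0,0,2],[0,0,0],[0,0,0]],"twist":[[0,0,0],[0,0,0],[0,0,0],[0,0,0],[0,0,0],[0,0,0],[0,0,0],[0,0,0],[0,0,0],[0,0,0]],"gripper":[0.2,0.2,0.2,0.2,0.2,0.2,0.2,0.2,0.2,0.2]}'
python3 ch.py r
python3 go.py "[.4425,-.3252,.12]"
```

```text
time_s: 42.5
position: [0.4452, -0.3218, 0.1958]
tcp_rot: [0.02, 3.141, 0.0]
wrist_force: [-0.5, 0.6, 1.3]
width: 0.797
t 42.5 p [ 0.4452 -0.3218  0.1958] yaw 3.1291 tz [ 0.  0. -1.] F [-0.5  0.6  1.3] w 0.797 q [-0.86 -0.05 -0.17  1.46  0.   -0.85]
top
   98 [ 0.5321 -0.3348  0.1164] 0.133
side
   59 [ 0.5311 -0.3313  0.1146] 0.133
   63 [ 0.4426 -0.3238  0.1149] 0.132
t 42.6 p [ 0.4455 -0.3228  0.197 ] yaw 3.1287 tz [ 0.002 -0.002 -1.   ] F [-0.3 -0.1 -1. ] w 0.799 q [-0.86 -0.05 -0.17  1.46  0.   -0.85]
[.4425,-.3252,.12] tool shift cm [ 0.31 -0.23  7.7 ]
```

```bash
python3 -m pendant '{"xyz":[[0.3,-0.2,2.5],[0,0,2.5],[0,0,1.8],[0,0,0.8],[0,0,0],[0,0,0],[0,0,-0.1],[0,0,0],[0,0,0],[0,0,-0.5],[0,0,-1],[0,0,0]],"twist":[[0,0,0],[0,0,0],[0,0,0],[0,0,0],[0,0,0],[0,0,0],[0,0,0],[0,0,0],[0,0,0],[0,0,0],[0,0,0],[0,0,0]],"gripper":[0.2,0.2,0.2,0.2,0.2,1,1,1,1,1,1,1]}'
python3 go.py "[.4425,-.3252,.305]" "[.525,.0536,.305]"
```

```text
time_s: 43.8
position: [0.442, -0.3251, 0.1368]
tcp_rot: [0.022, 3.14, -0.002]
wrist_force: [-0.1, 1.0, -2.0]
width: 0.334
t 43.8 p [ 0.442  -0.3251  0.1368] yaw 3.1279 tz [ 0.001 -0.001 -1.   ] F [-0.1  1.  -2. ] w 0.334 q [-0.87 -0.04 -0.26  1.35  0.   -0.86]
[.4425,-.3252,.305] tool shift cm [ -0.07  -0.03 -16.81]
[.525,.0536,.305] tool shift cm [-7.76 37.98  0.  ]
```

```bash
python3 -m pendant '{"xyz":[[0,0,-2],[0,0,-4],[0,0,-4],[0,0,-4],[0,0,-2.9],[-0.4,2,0],[-0.8,4.2,0],[-0.9,4.3,0],[-0.9,4.3,0],[-0.9,4.3,0],[-0.9,4.3,0],[-0.9,4.3,0]],"twist":[[0,0,0],[0,0,0],[0,0,0],[0,0,0],[0,0,0],[0,0,0],[0,0,0],[0,0,0],[0,0,0],[0,0,0],[0,0,0],[0,0,0]],"gripper":[1,1,1,1,1,1,1,1,1,1,1,1]}'
python3 -m pendant '{"xyz":[[-0.9,4.3,0],[-0.7,3.8,0],[-0.5,2.2,0],[0,0,0],[0,0,0],[0,0,0]],"twist":[[0,0,0],[0,0,0],[0,0,0],[0,0,0],[0,0,0],[0,0,0]],"gripper":[1,1,1,1,1,1]}'
python3 go.py "[.525,.0536,.1632]"
```

```text
time_s: 45.0
position: [0.5024, -0.0466, 0.3043]
tcp_rot: [0.022, 3.141, -0.0]
wrist_force: [-0.8, -0.8, -2.1]
width: 0.334
time_s: 45.6
position: [0.5247, 0.0535, 0.3041]
tcp_rot: [-0.023, -3.141, 0.001]
wrist_force: [-0.3, 0.2, -1.2]
width: 0.335
t 45.6 p [0.5247 0.0535 0.3041] yaw 3.1271 tz [-0. -0. -1.] F [-0.3  0.2 -1.2] w 0.335 q [-0.15 -0.1  -0.01  1.66 -0.   -0.13]
[.525,.0536,.1632] tool shift cm [-3.000e-02  1.000e-02  1.409e+01]
```

```bash
python3 -m pendant '{"xyz":[[0,0,2],[0,0,3],[0,0,3],[0,0,2.6],[0,0,1.6],[0,0,0.9],[0,0,0.4],[0,0,0.2],[0,0,0],[0,0,0],[0,0,0]],"twist":[[0,0,0],[0,0,0],[0,0,0],[0,0,0],[0,0,0],[0,0,0],[0,0,0],[0,0,0],[0,0,0],[0,0,0],[0,0,0]],"gripper":[1,1,1,1,1,1,1,1,1,1,1]}'; python3 -m pendant '{"xyz":[[0,0,0.1],[0,0,0],[0,0,0]],"twist":[[0,0,0],[0,0,0],[0,0,0]],"gripper":[1,1,1]}'; python3 -m pendant '{"xyz":[[0,0,0.05],[0,0,0],[0,0,0]],"twist":[[0,0,0],[0,0,0],[0,0,0]],"gripper":[1,1,1]}'
```

```text
time_s: 46.7
position: [0.5252, 0.0542, 0.1679]
tcp_rot: [0.021, 3.14, -0.0]
wrist_force: [-0.6, 0.0, -2.3]
width: 0.331
time_s: 47.0
position: [0.5248, 0.0543, 0.1662]
tcp_rot: [-0.022, -3.142, 0.0]
wrist_force: [0.3, -0.0, -2.3]
width: 0.329
time_s: 47.3
position: [0.5248, 0.0543, 0.1656]
tcp_rot: [-0.022, -3.141, 0.0]
wrist_force: [-0.5, 0.3, -1.7]
width: 0.333
```

```bash
python3 -m pendant '{"xyz":[[0,0,0.05],[0,0,0],[0,0,0]],"twist":[[0,0,0],[0,0,0],[0,0,0]],"gripper":[1,1,1]}'; python3 -m pendant '{"xyz":[[0,0,0.05],[0,0,0],[0,0,0]],"twist":[[0,0,0],[0,0,0],[0,0,0]],"gripper":[1,1,1]}'
```

```text
time_s: 47.6
position: [0.5248, 0.0543, 0.1651]
tcp_rot: [-0.022, -3.141, 0.0]
wrist_force: [0.3, -0.1, -1.8]
width: 0.333
time_s: 47.9
position: [0.5248, 0.0543, 0.1647]
tcp_rot: [0.022, 3.141, -0.0]
wrist_force: [-0.8, 1.1, -2.4]
width: 0.333
```

```bash
python3 -m pendant '{"xyz":[[0,0,0.05],[0,0,0],[0,0,0]],"twist":[[0,0,0],[0,0,0],[0,0,0]],"gripper":[1,1,1]}'; python3 -m pendant '{"xyz":[[0,0,0.05],[0,0,0],[0,0,0]],"twist":[[0,0,0],[0,0,0],[0,0,0]],"gripper":[1,1,1]}'
```

```text
time_s: 48.2
position: [0.5248, 0.0543, 0.1642]
tcp_rot: [-0.022, -3.141, 0.0]
wrist_force: [0.8, -0.6, -1.5]
width: 0.33
time_s: 48.5
position: [0.5248, 0.0543, 0.1636]
tcp_rot: [-0.022, -3.141, 0.0]
wrist_force: [0.2, -0.6, -1.9]
width: 0.332
```

```bash
python3 -m pendant '{"xyz":[[0,0,0.05],[0,0,0],[0,0,0]],"twist":[[0,0,0],[0,0,0],[0,0,0]],"gripper":[1,1,1]}'; python3 -m pendant '{"xyz":[[0,0,0.05],[0,0,0],[0,0,0]],"twist":[[0,0,0],[0,0,0],[0,0,0]],"gripper":[1,1,1]}'
```

```text
time_s: 48.8
position: [0.5248, 0.0543, 0.1631]
tcp_rot: [-0.022, -3.141, 0.0]
wrist_force: [-0.8, -0.7, -2.6]
width: 0.33
time_s: 49.1
position: [0.5248, 0.0543, 0.1628]
tcp_rot: [0.022, 3.141, -0.0]
wrist_force: [-1.2, 0.7, 0.1]
width: 0.332
```

Touched down (Fz went from −2.2 to 0). I'll release and retreat.

```bash
python3 -m pendant '{"xyz":[[0,0,0],[0,0,0],[0,0,0],[0,0,0]],"twist":[[0,0,0],[0,0,0],[0,0,0],[0,0,0]],"gripper":[1,0.45,0.45,0.45]}'
python3 -m pendant '{"xyz":[[0,0,-1],[0,0,-2.5],[0,0,-3.5],[0,0,-4],[0,0,-2.9],[0.3,-2,0],[0.5,-4.5,0],[0.5,-4.5,0],[0.5,-4.5,0],[0.3,-3,0],[0,0,0],[0,0,0]],"twist":[[0,0,0],[0,0,0],[0,0,0],[0,0,0],[0,0,0],[0,0,0],[0,0,0],[0,0,0],[0,0,0],[0,0,0],[0,0,0],[0,0,0]],"gripper":[0.45,0.45,0.45,0.45,0.3,0.2,0.2,0.2,0.2,0.2,0.2,0.2]}'
python3 ch.py s; python3 fit5.py s "[.5235,.0077,-.012,.0585]"; python3 - <<'E'
import cv2,numpy as np
a=cv2.imread("pics/top_s.png"); b=cv2.imread("pics/side_s.png")
cv2.imwrite("pics/s.png",np.hstack([cv2.resize(a[120:400,250:570],(400,350)),cv2.resize(b[180:460,220:540],(400,350))]))
E
```

```text
time_s: 49.5
position: [0.5249, 0.0542, 0.1627]
tcp_rot: [0.022, 3.141, -0.0]
wrist_force: [0.2, -0.4, 0.2]
width: 0.549
time_s: 50.7
position: [0.5011, -0.1309, 0.3023]
tcp_rot: [0.024, 3.141, -0.0]
wrist_force: [-0.3, -0.1, -0.2]
width: 0.802
t 50.7 p [ 0.5011 -0.1309  0.3023] yaw 3.1262 tz [ 0. -0. -1.] F [-0.3 -0.1 -0.2] w 0.802 q [-0.51 -0.13 -0.04  1.65  0.   -0.49]
top
   98 [ 0.5325 -0.3346  0.1168] 0.135
side
   60 [ 0.5322 -0.3315  0.1142] 0.133
s side 3616 [ 0.5249  0.0083 -0.0165  0.0573  0.0221] hook z 0.1552 x(+yaw0) 0.6537 res 0.00104
s top 2617 [ 0.5255  0.0067 -0.0155  0.0595  0.0218] hook z 0.1573 x(+yaw0) 0.6544 res 0.00112
```

View pics/s.png

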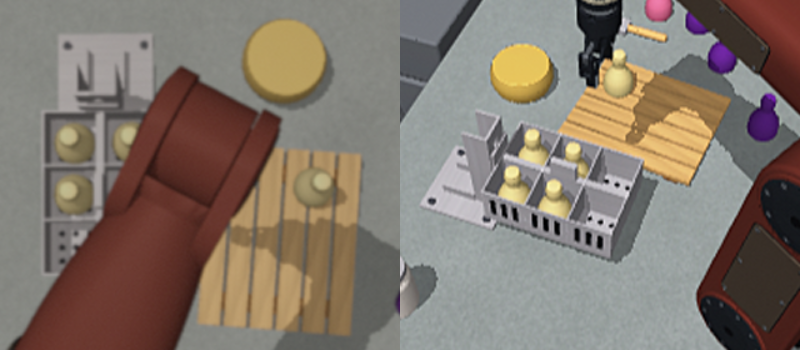

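One is left: cheese a at (0.532, −0.333), going to pocket 6.

```bash
python3 -m pendant '{"xyz":[[-0.5,-2.8,0],[-0.7,-4.4,0],[-0.8,-4.4,0],[-0.8,-4.4,0],[-0.6,-4.2,0],[0,0,1],[0,0,3],[0,0,3.7],[0,0,2.5],[0,0,1],[0,0,0],[0,0,0]],"twist":[[0,0,0],[0,0,0],[0,0,0],[0,0,0],[0,0,0],[0,0,0],[0,0,0],[0,0,0],[0,0,0],[0,0,0],[0,0,0],[0,0,0]],"gripper":[0.2,0.2,0.2,0.2,0.2,0.2,0.2,0.2,0.2,0.2,0.2,0.2]}'
python3 ch.py t
python3 go.py "[.5322,-.3331,.12]"
```

```text
time_s: 52.0
position: [0.5331, -0.3326, 0.1914]
tcp_rot: [0.02, 3.14, -0.002]
wrist_force: [0.3, -0.6, 0.3]
width: 0.801
t 52.0 p [ 0.5331 -0.3326  0.1914] yaw 3.1287 tz [ 0.001 -0.001 -1.   ] F [ 0.3 -0.6  0.3] w 0.801 q [-0.77  0.18  0.07  1.46 -0.   -0.75]
top
side
   58 [ 0.532  -0.3314  0.1147] 0.133
t 52.1 p [ 0.5333 -0.3332  0.1919] yaw 3.1282 tz [ 0.002 -0.002 -1.   ] F [-0.2  0.4 -0.3] w 0.8 q [-0.77  0.18  0.07  1.46 -0.   -0.75]
[.5322,-.3331,.12] tool shift cm [0.12 0.02 7.19]
```

```bash
python3 -m pendant '{"xyz":[[0.1,0,2.5],[0,0,2.5],[0,0,1.5],[0,0,0.6],[0,0,0],[0,0,0],[0,0,-0.1],[0,0,0],[0,0,0],[0,0,-0.5],[0,0,-1],[0,0,0]],"twist":[[0,0,0],[0,0,0],[0,0,0],[0,0,0],[0,0,0],[0,0,0],[0,0,0],[0,0,0],[0,0,0],[0,0,0],[0,0,0],[0,0,0]],"gripper":[0.2,0.2,0.2,0.2,0.2,1,1,1,1,1,1,1]}'
python3 go.py "[.5322,-.3331,.305]" "[.441,-.0373,.305]"
```

```text
time_s: 53.3
position: [0.5319, -0.3333, 0.1364]
tcp_rot: [0.022, 3.14, -0.002]
wrist_force: [0.1, 0.2, -2.1]
width: 0.33
t 53.3 p [ 0.5319 -0.3333  0.1364] yaw 3.1278 tz [ 0.001 -0.001 -1.   ] F [ 0.1  0.2 -2.1] w 0.33 q [-0.77  0.2  -0.01  1.36 -0.   -0.75]
[.5322,-.3331,.305] tool shift cm [ -0.05  -0.   -16.86]
[.441,-.0373,.305] tool shift cm [ 9.5  29.46  0.  ]
```

```bash
python3 -m pendant '{"xyz":[[0,0,-2],[0,0,-4],[0,0,-4],[0,0,-4],[0,0,-2.9],[0.7,2.2,0],[1.3,4,0],[1.3,4.1,0],[1.3,4.1,0],[1.3,4.1,0],[1.3,4,0],[1.3,4,0]],"twist":[[0,0,0],[0,0,0],[0,0,0],[0,0,0],[0,0,0],[0,0,0],[0,0,0],[0,0,0],[0,0,0],[0,0,0],[0,0,0],[0,0,0]],"gripper":[1,1,1,1,1,1,1,1,1,1,1,1]}'
python3 -m pendant '{"xyz":[[1,2.9,0],[0,0,0],[0,0,0],[0,0,0]],"twist":[[0,0,0],[0,0,0],[0,0,0],[0,0,0]],"gripper":[1,1,1,1]}'
python3 go.py "[.4415,-.0375,.161]"
```

```text
time_s: 54.5
position: [0.4493, -0.0652, 0.3037]
tcp_rot: [0.022, 3.141, -0.0]
wrist_force: [0.4, 0.4, -1.8]
width: 0.332
time_s: 54.9
position: [0.4407, -0.0382, 0.3036]
tcp_rot: [0.022, 3.142, -0.001]
wrist_force: [-0.6, -0.0, -2.2]
width: 0.336
t 54.9 p [ 0.4407 -0.0382  0.3036] yaw 3.1273 tz [ 0. -0. -1.] F [-0.6 -0.  -2.2] w 0.336 q [-0.38 -0.36 -0.24  1.69 -0.   -0.37]
[.4415,-.0375,.161] tool shift cm [-0.08  0.07 14.26]
```

```bash
python3 -m pendant '{"xyz":[[-0.1,0,2],[0,0,3],[0,0,3],[0,0,2.7],[0,0,1.6],[0,0,0.9],[0,0,0.4],[0,0,0.2],[0,0,0],[0,0,0],[0,0,0]],"twist":[[0,0,0],[0,0,0],[0,0,0],[0,0,0],[0,0,0],[0,0,0],[0,0,0],[0,0,0],[0,0,0],[0,0,0],[0,0,0]],"gripper":[1,1,1,1,1,1,1,1,1,1,1]}'; python3 -m pendant '{"xyz":[[0,0,0.1],[0,0,0],[0,0,0]],"twist":[[0,0,0],[0,0,0],[0,0,0]],"gripper":[1,1,1]}'; python3 -m pendant '{"xyz":[[0,0,0.1],[0,0,0],[0,0,0]],"twist":[[0,0,0],[0,0,0],[0,0,0]],"gripper":[1,1,1]}'
```

```text
time_s: 56.0
position: [0.4419, -0.0377, 0.1664]
tcp_rot: [0.022, 3.141, -0.001]
wrist_force: [0.1, 0.3, -1.5]
width: 0.335
time_s: 56.3
position: [0.4415, -0.0376, 0.1647]
tcp_rot: [-0.022, -3.142, 0.0]
wrist_force: [0.1, 0.1, -2.5]
width: 0.33
time_s: 56.6
position: [0.4415, -0.0376, 0.1636]
tcp_rot: [-0.022, -3.141, 0.0]
wrist_force: [-0.7, 0.6, -2.3]
width: 0.336
```

```bash
python3 -m pendant '{"xyz":[[0,0,0.05],[0,0,0],[0,0,0]],"twist":[[0,0,0],[0,0,0],[0,0,0]],"gripper":[1,1,1]}'; python3 -m pendant '{"xyz":[[0,0,0.05],[0,0,0],[0,0,0]],"twist":[[0,0,0],[0,0,0],[0,0,0]],"gripper":[1,1,1]}'
```

```text
time_s: 56.9
position: [0.4415, -0.0376, 0.1632]
tcp_rot: [-0.022, -3.141, 0.0]
wrist_force: [-0.2, 0.8, -2.2]
width: 0.334
time_s: 57.2
position: [0.4415, -0.0376, 0.1627]
tcp_rot: [0.022, 3.141, -0.0]
wrist_force: [0.1, 0.2, -2.3]
width: 0.335
```

```bash
python3 -m pendant '{"xyz":[[0,0,0.05],[0,0,0],[0,0,0]],"twist":[[0,0,0],[0,0,0],[0,0,0]],"gripper":[1,1,1]}'; python3 -m pendant '{"xyz":[[0,0,0.05],[0,0,0],[0,0,0]],"twist":[[0,0,0],[0,0,0],[0,0,0]],"gripper":[1,1,1]}'
```

```text
time_s: 57.5
position: [0.4415, -0.0376, 0.1622]
tcp_rot: [0.022, 3.142, -0.0]
wrist_force: [-0.2, 0.0, -1.8]
width: 0.33
time_s: 57.8
position: [0.4415, -0.0376, 0.1617]
tcp_rot: [-0.022, -3.141, 0.0]
wrist_force: [-0.1, 0.5, -1.8]
width: 0.332
```

```bash
python3 -m pendant '{"xyz":[[0,0,0.05],[0,0,0],[0,0,0]],"twist":[[0,0,0],[0,0,0],[0,0,0]],"gripper":[1,1,1]}'; python3 -m pendant '{"xyz":[[0,0,0.05],[0,0,0],[0,0,0]],"twist":[[0,0,0],[0,0,0],[0,0,0]],"gripper":[1,1,1]}'
```

```text
time_s: 58.1
position: [0.4415, -0.0376, 0.1611]
tcp_rot: [-0.022, -3.141, 0.0]
wrist_force: [0.1, 0.1, -1.5]
width: 0.335
time_s: 58.4
position: [0.4415, -0.0376, 0.1607]
tcp_rot: [-0.022, -3.141, 0.0]
wrist_force: [-0.1, 0.5, -1.6]
width: 0.334
```

```bash
python3 -m pendant '{"xyz":[[0,0,0.05],[0,0,0],[0,0,0]],"twist":[[0,0,0],[0,0,0],[0,0,0]],"gripper":[1,1,1]}'
```

```text
time_s: 58.7
position: [0.4415, -0.0376, 0.1602]
tcp_rot: [0.022, 3.141, -0.0]
wrist_force: [0.2, -0.4, -1.9]
width: 0.332
```

```bash
python3 -m pendant '{"xyz":[[0,0,0.05],[0,0,0],[0,0,0]],"twist":[[0,0,0],[0,0,0],[0,0,0]],"gripper":[1,1,1]}'; python3 ch.py u;python3 fit5.py u "[.5235,.0077,-.012,.0585]"
```

```text
time_s: 59.0
position: [0.4416, -0.0376, 0.16]
tcp_rot: [0.022, 3.141, -0.0]
wrist_force: [-1.0, 0.1, 2.6]
width: 0.332
t 59.0 p [ 0.4416 -0.0376  0.16  ] yaw 3.1278 tz [ 0. -0. -1.] F [-1.   0.1  2.6] w 0.332 q [-0.38 -0.39 -0.52  1.44 -0.   -0.37]
top
side
u side 3458 [ 0.525   0.008  -0.0115  0.0574  0.0217] hook z 0.1552 x(+yaw0) 0.6539 res 0.00111
u top 2232 [ 0.5254  0.0068 -0.0115  0.0594  0.0244] hook z 0.1576 x(+yaw0) 0.6541 res 0.0012
```

Contact at 0.160. I'll ease off slightly, release, and retreat clear of everything.

```bash
python3 -m pendant '{"xyz":[[0,0,-0.03],[0,0,0],[0,0,0],[0,0,0],[0,0,0]],"twist":[[0,0,0],[0,0,0],[0,0,0],[0,0,0],[0,0,0]],"gripper":[1,1,0.45,0.45,0.45]}'
python3 -m pendant '{"xyz":[[0,0,-1],[0,0,-2.5],[0,0,-3.5],[0,0,-4],[0,0,-2.9],[0,-2.5,0],[0,-4.5,0],[0,-4.5,0],[0,-4.5,0],[0,-4.5,0],[0,-4.5,0],[0,-4.5,0]],"twist":[[0,0,0],[0,0,0],[0,0,0],[0,0,0],[0,0,0],[0,0,0],[0,0,0],[0,0,0],[0,0,0],[0,0,0],[0,0,0],[0,0,0]],"gripper":[0.45,0.45,0.45,0.45,0.3,0,0,0,0,0,0,0]}'
python3 -m pendant '{"xyz":[[0,-4.5,0],[0,-4.5,0],[0,-4,0],[0,0,0],[0,0,0]],"twist":[[0,0,0],[0,0,0],[0,0,0],[0,0,0],[0,0,0]],"gripper":[0,0,0,0,0]}'
python3 ch.py v;python3 fit5.py v "[.5235,.0077,-.012,.0585]"; python3 - <<'E'
import cv2,numpy as np
a=cv2.imread("pics/top_v.png"); b=cv2.imread("pics/side_v.png")
cv2.imwrite("pics/v.png",np.hstack([cv2.resize(a[120:400,250:570],(400,350)),cv2.resize(b[180:460,220:540],(400,350))]))
E
```

```text
time_s: 59.6
position: [0.4415, -0.0376, 0.1599]
tcp_rot: [0.022, 3.142, -0.0]
wrist_force: [-0.8, 0.2, -0.0]
width: 0.551
time_s: 60.8
position: [0.4371, -0.3345, 0.2998]
tcp_rot: [0.022, 3.141, -0.001]
wrist_force: [0.2, -0.5, 0.7]
width: 1.0
time_s: 61.3
position: [0.4353, -0.4631, 0.2987]
tcp_rot: [-0.024, -3.141, -0.002]
wrist_force: [1.1, 0.3, -0.4]
width: 1.004
t 61.3 p [ 0.4353 -0.4631  0.2987] yaw 3.1266 tz [-0.     0.001 -1.   ] F [ 1.1  0.3 -0.4] w 1.004 q [-1.02  0.23  0.32  1.66  0.   -1.01]
top
side
v side 3577 [ 0.5249  0.0082 -0.0132  0.0576  0.0226] hook z 0.1556 x(+yaw0) 0.6537 res 0.00108
v top 4780 [ 0.5261  0.0072 -0.0094  0.0594  0.0257] hook z 0.1577 x(+yaw0) 0.6546 res 0.00143
```

View pics/v.png

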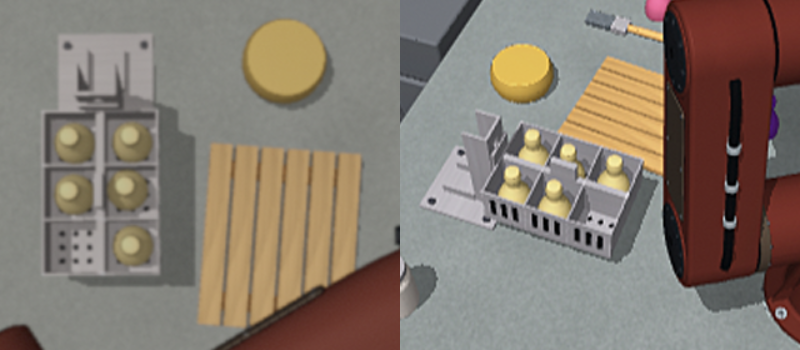

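View pics/top_v.png

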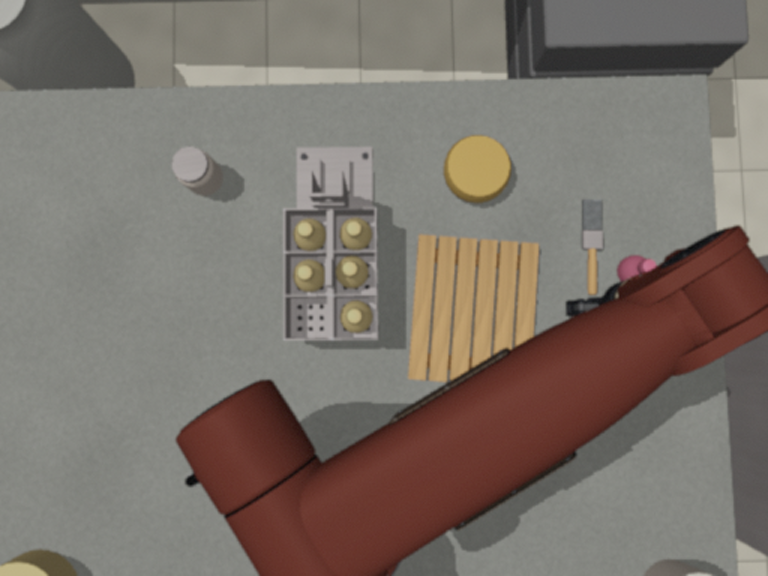

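All five are in pockets, but the pocket-4 cheese at (351,270) looks shifted slightly. I'll check that each one is upright, and that the bystanders haven't moved.

```bash
python3 - <<'E'
from h import *
for tag in("q","s","v"):
  for c in("top","side"):
    z=np.load(f"{c}_{tag}.npz"); W=cloud(c,z["d"]); hsv=cv2.cvtColor(z["im"],cv2.COLOR_RGB2HSV)
    for n,(x,y,fz) in dict(p1=(.608,.0525,.0646),p2=(.607,-.0395,.0646),p3=(.525,.0536,.0627),p4=(.524,-.038,.0627),p6=(.4415,-.0376,.0608)).items():
        m=(np.hypot(W[...,0]-x,W[...,1]-y)<.035)&(W[...,2]>fz+.085)&(W[...,2]<fz+.115)&(hsv[...,0]>15)&(hsv[...,0]<40)&(hsv[...,1]>50)
        P=W[m]
        if len(P)<20: continue
        r=least_squares(lambda q:np.linalg.norm(P-q,axis=1)-.0155,[x,y,fz+.092],loss="soft_l1",f_scale=.001).x
        mb=(np.hypot(W[...,0]-x,W[...,1]-y)<.045)&(W[...,2]>fz+.012)&(W[...,2]<fz+.05)&(hsv[...,0]>15)&(hsv[...,0]<40)&(hsv[...,1]>50)
        B=W[mb]; rb=least_squares(lambda q:np.linalg.norm(B-[q[0],q[1],r[2]-.072],axis=1)-.033,[x,y],loss="soft_l1",f_scale=.002).x if len(B)>30 else [np.nan]*2
        print(tag,c,n,len(P),np.round(r,4),"zmax-floor",round(P[:,2].max()-fz,4),"body",len(B),np.round(rb,4))
a=cv2.imread("pics/top_v.png")[200:345,280:385]; b=cv2.imread("pics/side_v.png")[255:400,270:430]
cv2.imwrite("pics/v2.png",np.hstack([cv2.resize(a,(360,497),interpolation=cv2.INTER_CUBIC),cv2.resize(b,(440,497),interpolation=cv2.INTER_CUBIC)]))
E
```

```text
q top p1 100 [0.6051 0.0502 0.1597] zmax-floor 0.1118 body 154 [0.6071 0.0504]
q top p2 97 [ 0.6055 -0.0407  0.1597] zmax-floor 0.1136 body 149 [ 0.6067 -0.0416]
q top p4 94 [ 0.5217 -0.0394  0.1564] zmax-floor 0.1136 body 152 [ 0.523  -0.0394]
q side p1 74 [0.6043 0.0522 0.1573] zmax-floor 0.1084 body 42 [0.6036 0.0535]
q side p2 68 [ 0.6038 -0.0385  0.1578] zmax-floor 0.1091 body 30 [nan nan]
q side p4 70 [ 0.5205 -0.0369  0.1561] zmax-floor 0.1113 body 22 [nan nan]
s top p1 99 [0.6049 0.0502 0.1592] zmax-floor 0.112 body 147 [0.6068 0.0505]
s top p2 70 [ 0.6056 -0.04    0.1584] zmax-floor 0.1114 body 63 [ 0.6075 -0.0402]
s top p3 100 [0.5236 0.0522 0.1572] zmax-floor 0.1141 body 142 [0.5256 0.0525]
s side p1 73 [0.6043 0.0524 0.1575] zmax-floor 0.1095 body 37 [0.6064 0.0518]
s side p2 67 [ 0.6041 -0.039   0.1569] zmax-floor 0.1087 body 33 [ 0.6042 -0.0381]
s side p3 73 [0.5219 0.0547 0.1559] zmax-floor 0.1093 body 51 [0.5233 0.0555]
s side p4 70 [ 0.5205 -0.0369  0.1553] zmax-floor 0.1086 body 23 [nan nan]
v top p1 100 [0.6053 0.0502 0.1592] zmax-floor 0.1127 body 159 [0.607  0.0504]
v top p2 97 [ 0.6048 -0.0413  0.1586] zmax-floor 0.1122 body 153 [ 0.6059 -0.0417]
v top p3 101 [0.5239 0.0523 0.1567] zmax-floor 0.1115 body 148 [0.5255 0.0518]
v top p4 97 [ 0.5287 -0.0326  0.1574] zmax-floor 0.1126 body 156 [ 0.5307 -0.0325]
v top p6 101 [ 0.4396 -0.0388  0.1546] zmax-floor 0.1117 body 153 [ 0.4416 -0.0388]
v side p1 74 [0.6044 0.0528 0.1581] zmax-floor 0.1123 body 40 [0.6058 0.0533]
v side p2 68 [ 0.6035 -0.0395  0.1567] zmax-floor 0.1113 body 29 [nan nan]
v side p3 74 [0.5229 0.0542 0.1552] zmax-floor 0.1099 body 51 [0.5232 0.0549]
v side p4 67 [ 0.5287 -0.0308  0.1553] zmax-floor 0.1106 body 18 [nan nan]
v side p6 69 [ 0.439  -0.0366  0.1538] zmax-floor 0.1116 body 43 [ 0.4408 -0.0352]
```

View pics/v2.png

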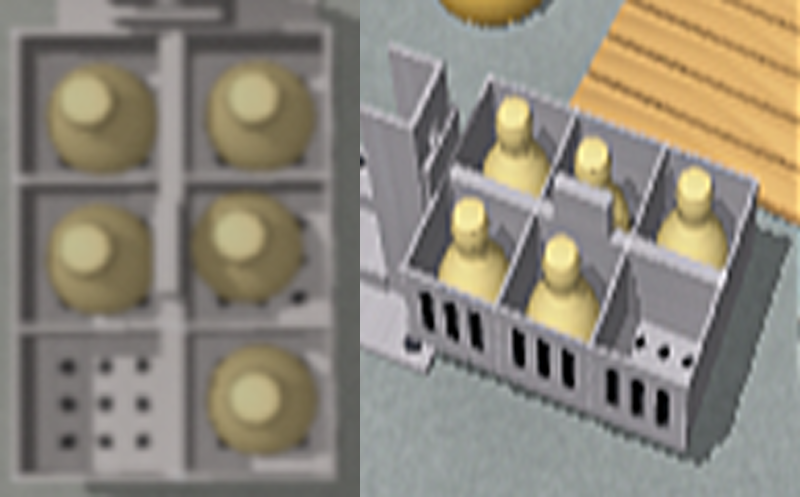

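All five stand upright with their knobs 109–114 mm above the floors. The pocket-4 cheese was shifted about 1 cm inside its pocket (the announced knock) but is still upright. The wheel, jar and brush haven't moved, so I'm handing in.

```bash
python3 - <<'E'
from plan import *
st(); print(robot.close_job())
E
```

```text
t 61.4 p [ 0.4359 -0.4618  0.2998] yaw 3.1284 tz [ 0. -0. -1.] F [ 0.  -0.1  0. ] w 0.997 q [-1.02  0.23  0.32  1.66  0.   -1.01]
the job is handed in; nothing more can be done
None
```

I hung the hanger on the two highest slots, then put all five cream cheeses from the board into pockets 2, 1, 4, 3 and 6, one in each. I handed the job in at 61 s of the 210 s allowed, with the gripper clear of everything.

**Cheeses:** the last pictures show all five upright with their knobs up and the board empty. I stopped lowering each one when the wrist force showed it touching the floor. The first was pressed with about 10 N for a moment and the second with about 7 N, and I eased off both before letting go.

**Knocked cheese:** the one in pocket 4 moved about 1 cm inside its pocket after I placed it. It is still upright there.

**Hanger:** after a 23 N press over the hooks it sat solid, with its back plate at the expected height. Two checks were not perfect:
- **Level:** it droops about 1.3° at the free end, probably from the play in its tongues.
- **Hook height:** the camera fits put the hook 1 to 2 mm above the slot edge, which disagrees with the press. Both cameras together are only good to about that much.

**Other things:** the cheese wheel, salt jar and brush look unmoved in the last top view, and I did not touch the pink or purple look-alikes.

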